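# Strip, stow and lock the pull-out drying bar

### The arm

A 7-joint arm with a two-finger parallel gripper is mounted at the origin on the work surface. World frame = base frame: x ahead of the robot, y to its left, z up, the work surface at z = 0. Lengths are in m, angles in rad, forces in N, time in s.
With the tool pointing down it reaches from about 0.425 to 0.875 m from the base axis. Payload 4.7 kg.
Tool frame: the origin (TCP) lies on the centre line of the jaws, within the pads' length; the fingertips stand ahead of it and the grasp point (between the pads) lies 2 mm behind it (nose_length is the z of the fingertips in the tool frame, in m); z points along the fingers, y is the line along which they close (so a half turn about z gives the same grasp; the last joint's range is limited). The gripper opens to 87 mm and grips with 3 to 60 N. Pads are 19 mm wide; open, the fingers measure 117 mm over their backs; the gripper's body (75 mm by 190 mm) begins 51 mm behind the grasp point.
Start: joints at [1.244, 0.321, -0.07, 1.45, 0.023, 1.371, -0.057], TCP at [0.217, -0.613, 0.207] pointing down, gripper open.
Joint ranges: [-2.86, 2.86], [-0.3, 2.09], [-1.38, 1.24], [0.06, 2.45], [-1.56, 4.7], [0.09, 2.05], [-2.69, 2.69]. Speed limits (rad/s): [2.57, 2.57, 3.14, 3.14, 3.14, 3.14, 3.14].

### API

Orientations are given as a rotation vector (axis times angle).
In Python, from bench import * gives the robot as it stands.
- The arm moves only by the tool send_rows, never from a script. Its arguments are lists of equal length, an entry for each row: "xyz": the shift along the tool's x, y, z in mm, a list of three; "dr": the turn, a rotation vector about the tool's x, y, z in rad, a list of three. A call has exactly 10 rows; each row is the pose to reach, as a shift and turn from the pose commanded when the call began, along the tool's axes at that moment; what a row does not reach only later rows make up. A row lasts 1/12 s, in which the tool goes at most 41.7 mm and 7.16 degrees, less where a joint would pass 70% of its speed; a pose out of reach is approached as far as the arm can. A call with a gripper value outside its range is refused whole. "jaw" is the finger opening in mm, from 0 to 87, set as the call begins (left out, the last holds). The fingers move at their own pace and stop on an object; "grip_force" is the grip in N (left out, the last holds). Time passes only in rows, so rows that repeat a pose let the fingers close, or fill a call up. It gives the time, the measured TCP pose, the force, the opening and the grip force at its end, in the units of the state.
- get_state(): the state, without advancing time (a new reading comes with each control period).
- get_image(name): name is "side" or "top"; returns the picture (384x512x3 uint8, red, green, blue); there is no depth.
- calibration(name): a dict with "vfov" (degrees; the focal length in pixels is half the picture's height over the tangent of half this angle, whatever the lens; pixels are square), "cx", "cy" (the principal point, pixels), "rvec" (rotation vector, rad) and "tvec" (3), from world to camera coordinates, as OpenCV has them. Camera axes: x right, y down, z forward; pixel columns grow to the right and rows downward; lengths in m; the calibration is good to about 2 mm. A picture is of the moment at which its call begins. calibration takes no time and is no camera call.
- close_job(): hands the job in; it is judged then, once.
The state is a dict: "time": time; "joint_positions": joint angles; "qd": joint speeds; "joint_torque": joint torques, N m; "position": TCP position; "tool_rot": TCP orientation; "ft_force": force on the tool from outside, world axes, zero at the start; "torque": the same for the moment, N m; "grip_width": opening from 0.0 (shut) to 1.0 (fully open); "grip_force": force on a finger pad.
Only numpy, scipy, OpenCV 4.12 (cv2) and the standard library are available. Lean on these libraries where they do the work, as an engineer would, in place of code of your own. Each camera call takes 0.05 s, during which the arm holds its last target. There are 200 camera calls.

### The job

The washing is dry, so put the pull-out drying bar on the laundry counter away. Pull every clip-on peg off the bar and drop them all into the plastic basket; then push the empty bar fully home into its housing, and last slide the orange thumb wedge along its ramp until it jams the bar fast. Leave the basket standing upright, and do not move or knock over the detergent bottle, the jar or the carton.

Things in the scene. Friction and masses are not known exactly. Their poses are not given: they have to be found in the camera images.
- unit: White housing of the drying bar, fixed to the counter (place and heading vary). Origin on the counter under its mouth; y = the way the bar slides home, x across the bar, z up. It runs from y = 0 to 435 mm; base plate 110 mm wide, channel 44 mm wide with walls 100 mm high, lid top at 105 mm where y > 140 mm, open above before that.
- mouth (a point): Middle of the housing's mouth at the bar's top, 84 mm above the counter. The aluminium bar, 20 mm wide, sticks out to y = -323 mm (housing frame), with six peg stations at y = -35, -80, -125, -170, -215, -260 mm parted by dark collars up to 92 mm above the counter. Pegs left on the bar strike the mouth and stop it going home.
- bar (a joint): How far the bar has been pushed into the housing, m: 0 = fully pulled out (as at the start), 0.280 = fully home against its stop. Slides with about 3 N of friction.
- bar_grip (a point): Middle of the upper part of the blue upright grip at the free end of the bar: a block 22 mm wide (x of the housing) by 18 mm (along the bar), standing from 84 to 150 mm above the counter; this point is 130 mm above the counter. It moves with the bar.
- wedge (a joint): How far the orange wedge has slid along its ramp, m; starts at 0 to 0.012. It slides towards the housing's +y (as the bar goes home), sinking 0.15 mm per mm, with about 2.5 N of friction. It meets the bar at about 0.040 and jams; a push of 10 to 15 N sets it firmly and it stays where it is left. Range ends at 0.060.
- wedge_grip (a point): Middle of the wedge's orange upright thumb tab, 22 x 22 mm, near the housing's mouth; moves with the wedge. With the wedge at 0 this point is 130 mm above the counter and the tab stands from 111 to 152 mm. The sole under it is 28 mm wide, the channel walls beside it 100 mm high.
- peg1_c (a point): Centre, 45 mm above the feet, of a red plastic clip-on laundry peg 90 mm tall; may be absent. z runs from feet to head, x across the bar, y along it. Two 22 mm legs (39 mm over their outsides in x, 26 mm in y) straddle the bar, then a 10 mm crown 39 x 26 mm, then a plain head 22 mm (x) by 26 mm (y) from 32 to 90 mm above the feet.
- peg2_c (a point): Centre, 45 mm above the feet, of a yellow plastic clip-on laundry peg 90 mm tall; may be absent. z runs from feet to head, x across the bar, y along it. On the bar, its crown rests on the bar's top and two spring balls grip its legs: a straight upward pull of about 8 to 15 N snaps it free within 15 mm. 50 g (varies).
- peg3_c (a point): Centre, 45 mm above the feet, of a green plastic clip-on laundry peg 90 mm tall; may be absent. z runs from feet to head, x across the bar, y along it. Same shape and hold as peg1 and peg2.
- peg4_c (a point): Centre, 45 mm above the feet, of a red plastic clip-on laundry peg 90 mm tall; may be absent. z runs from feet to head, x across the bar, y along it. Same shape and hold as peg1 and peg2.
- peg5_c (a point): Centre, 45 mm above the feet, of a yellow plastic clip-on laundry peg 90 mm tall; may be absent. z runs from feet to head, x across the bar, y along it. Same shape and hold as peg1 and peg2.
- peg6_c (a point): Centre, 45 mm above the feet, of a green plastic clip-on laundry peg 90 mm tall; may be absent. z runs from feet to head, x across the bar, y along it. Same shape and hold as peg1 and peg2.
- basket: White plastic basket with a blue rim, loose, 0.6 kg: 240 mm (its x) by 180 mm (its y), 100 mm high, walls and floor 5 mm thick, open on top. Origin at the centre of its underside.
- bottle: White detergent bottle with blue cap, 72 mm across, 190 mm tall, origin at the centre of its underside; leave it alone.
- jar: White jar with orange lid, 80 mm across, 100 mm tall, origin at the centre of its underside; leave it alone.
- carton: Cardboard carton 70 x 120 x 90 mm, origin at the centre of its underside; leave it alone.
Mind the look-alikes: they are no part of the job. Leave any purple look-alike of the part that bears peg6_c alone.

How it is judged:
On the way, in this order (a step that is already met when the one before it is completed fails the run):
1. all pegs are off the bar and in the basket (x of peg1_c in the frame of basket between -0.12 and 0.12 m and y of peg1_c in the frame of basket between -0.09 and 0.09 m and z of peg1_c in the frame of basket between 0 and 0.11 m and x of peg2_c in the frame of basket between -0.12 and 0.12 m and y of peg2_c in the frame of basket between -0.09 and 0.09 m and z of peg2_c in the frame of basket between 0 and 0.11 m and x of peg3_c in the frame of basket between -0.12 and 0.12 m and y of peg3_c in the frame of basket between -0.09 and 0.09 m and z of peg3_c in the frame of basket between 0 and 0.11 m and x of peg4_c in the frame of basket between -0.12 and 0.12 m and y of peg4_c in the frame of basket between -0.09 and 0.09 m and z of peg4_c in the frame of basket between 0 and 0.11 m and x of peg5_c in the frame of basket between -0.12 and 0.12 m and y of peg5_c in the frame of basket between -0.09 and 0.09 m and z of peg5_c in the frame of basket between 0 and 0.11 m and x of peg6_c in the frame of basket between -0.12 and 0.12 m and y of peg6_c in the frame of basket between -0.09 and 0.09 m and z of peg6_c in the frame of basket between 0 and 0.11 m), for 0.3 s.
2. the bar is pushed fully home (value of joint bar above 0.274 m), for 0.2 s.
3. the wedge jams the bar (value of joint wedge above 0.036 m and contact force between wedge and bar above 2 N), for 0.2 s.
At the end, for the whole second after the job is handed in: Every peg's centre is inside the basket (no more than 10 mm above its rim) and at rest, the basket stands upright on the counter, the bar is within 6 mm of fully home, and the wedge is slid at least 36 mm and presses on the bar with more than 2 N by itself (all of step 1 and all of step 3 and value of joint bar above 0.274 m and angle between basket's own z axis and vertical below 0.15 rad and height (world z) of basket below 0.02 m and linear speed of each of basket, peg1, peg2, peg3, peg4, peg5, peg6 below 0.05 m/s); the robot touches nothing.
It fails at once if the bottle is moved more than 30 mm or tipped (distance of bottle from where it was at the start of the episode above 0.03 m or angle between bottle's own z axis and vertical above 0.4 rad).
It fails at once if the jar is moved more than 30 mm or tipped (distance of jar from where it was at the start of the episode above 0.03 m or angle between jar's own z axis and vertical above 0.4 rad).
It fails at once if the carton is moved more than 30 mm or tipped (distance of carton from where it was at the start of the episode above 0.03 m or angle between carton's own z axis and vertical above 0.4 rad).
Of peg1, peg2, peg3, peg4, peg5, peg6 only 4 to 6 are there at a start; the rules pass over those that are not, and their reading is None.
At some moment in a run one of basket may be knocked a few centimetres aside while the robot is not near it.
Once in a run the grip may slacken for a moment while it holds something.
It also fails if it takes over 210 s, if anything falls off the work surface, if the arm or the gripper's body presses on something with over 40 N, if the wrist force passes 120 N, or if a joint passes its speed limit or range.

## Working session

There is one attempt and no reset: what is moved stays moved. The work goes in short steps, Python scripts to look and compute and a tool call to move; the robot and the scene stay as the last step left them, time stands still between calls to the robot, and variables do not carry over. Pictures are saved under pics/ and viewed, at most 14 in all, crops included, and the job is handed in when it is done.

Besides the shell and the picture viewer there is one more tool, called after "Request:" by a JSON object that holds its "api" and its "payload". send_rows: Moves the arm, as the interface text tells. Its arguments: {"type":"object","properties":{"xyz":{"type":"array"},"dr":{"type":"array"},"jaw":{"type":"number"},"grip_force":{"type":"number"}},"required":["xyz","dr"]}

```bash
ls; mkdir -p pics; python3 - <<'E'
from bench import *
import cv2
s=get_state()
for k,v in s.items(): print(k,v)
for n in("side","top"):
    im=get_image(n); cv2.imwrite(f"pics/{n}0.png",im[:,:,::-1]); c=calibration(n); print(c)
E
```

```text
pics
time 0.0
joint_positions [ 1.24407534  0.32179829 -0.07008261  1.45168658  0.02261506  1.37082301
 -0.05691192]
qd [-0.0006043   0.00047369 -0.00097557 -0.00150558 -0.00060442  0.00043413
  0.00050094]
joint_torque [ 3.95849736e-05 -4.91287601e+01 -4.03924529e-01 -3.12528133e+01
 -6.39450434e-02  4.38096269e-02  1.91352478e-04]
position [ 0.21701343 -0.61206779  0.20587178]
tool_rot [-3.09423206e+00 -5.32485424e-01  6.92495975e-04]
ft_force [-0.06471269  0.23683642 -0.0899819 ]
torque [ 0.00806656 -0.0014662  -0.03002422]
grip_force 0.0
grip_width 1.0017622829123376
{'vfov': 50.71400864886699, 'cx': 254.6932837013963, 'cy': 191.85828764178245, 'rvec': array([ 0.57829294, -2.72901273,  1.08367332]), 'tvec': array([0.49324922, 0.25654168, 1.00378613])}
{'vfov': 42.94236717393993, 'cx': 249.6257275047293, 'cy': 194.93609313245827, 'rvec': array([ 2.1367496 , -2.17596327,  0.14836176]), 'tvec': array([-0.01587925,  0.57126472,  1.26927592])}
```

View pics/side0.png

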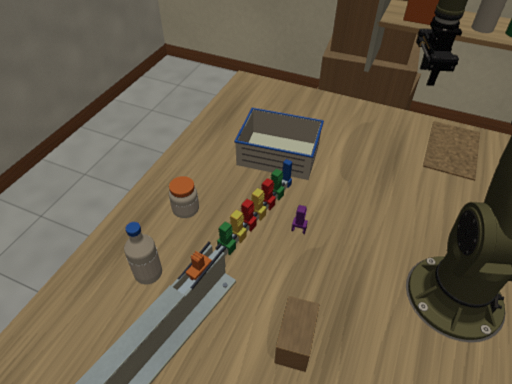

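View pics/top0.png

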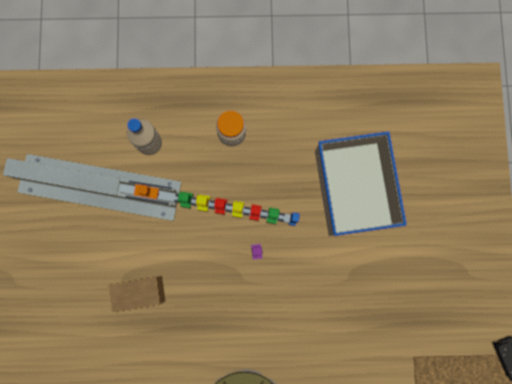

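Side view: bar runs up-right with green(227,236), yellow, red, yellow, red, green(278,182), blue grip (287,172), wedge (199,264). Top view: six pegs from (186,200) to (273,215), grip (294,218), wedge tab (145,190), basket centre (362,184), purple decoy (257,251).

```bash
cat > h.py <<'E'
from bench import *
import cv2, numpy as np
from scipy.spatial.transform import Rotation as R
def cam(n):
    c=calibration(n); f=192/np.tan(np.radians(c["vfov"]/2))
    M=R.from_rotvec(c["rvec"]).as_matrix(); K=np.array([[f,0,c["cx"]],[0,f,c["cy"]],[0,0,1]])
    return K,M,np.array(c["tvec"])
def ray(n,uv,z):
    K,M,t=cam(n); o=-M.T@t; d=M.T@np.linalg.inv(K)@[uv[0],uv[1],1]
    return o+d*(z-o[2])/d[2]
def tri(a,b):
    A=[]
    for n,uv in(("top",a),("side",b)):
        K,M,t=cam(n); P=K@np.c_[M,t]; A+= [uv[0]*P[2]-P[0],uv[1]*P[2]-P[1]]
    X=np.linalg.svd(np.array(A))[2][-1]; return X[:3]/X[3]
HUE={"red":[(0,4),(174,180)],"orange":[(6,16)],"yellow":[(22,33)],"green":[(45,85)],"blue":[(100,125)]}
def blobs(im,col,amin=20,smin=150):
    h=cv2.cvtColor(im,cv2.COLOR_RGB2HSV); m=np.zeros(im.shape[:2],np.uint8)
    for lo,hi in HUE[col]: m|=cv2.inRange(h,(lo,smin,50),(hi,255,255))
    n,l,s,c=cv2.connectedComponentsWithStats(m)
    return [(c[i].round(1),s[i].tolist()) for i in range(1,n) if s[i][4]>=amin]
E
python3 - <<'E'
from h import *
for n in("top","side"):
    im=cv2.imread(f"pics/{n}0.png")[:,:,::-1].copy()
    for c in HUE:
        for b in blobs(im,c,smin=170 if c!="blue" else 120): print(n,c,b[0],b[1])
im=cv2.imread("pics/top0.png")
cv2.imwrite("pics/c1.png",cv2.resize(im[120:250,0:420][:, 100:320],None,fx=3.6,fy=3.6,interpolation=cv2.INTER_CUBIC))
E
```

```text
top red [219.6 205.6] [215, 199, 12, 15, 141]
top red [254.9 212. ] [250, 205, 11, 15, 124]
top orange [223.4 116.7] [218, 111, 19, 19, 34]
top orange [145.4 190.9] [135, 185, 23, 13, 196]
top yellow [202.2 202.4] [196, 195, 14, 17, 174]
top yellow [237.2 208.8] [232, 201, 12, 17, 157]
top green [184.5 199. ] [179, 193, 13, 14, 122]
top green [272.6 214.8] [269, 209, 9, 13, 61]
top blue [134. 125.] [128, 119, 13, 13, 130]
top blue [359.8 182.2] [319, 132, 87, 103, 633]
top blue [294.  218.5] [289, 213, 10, 12, 74]
side red [268.6 192.1] [262, 179, 13, 30, 247]
side red [248.8 213.2] [242, 199, 14, 32, 275]
side orange [420.6  10.6] [404, 0, 35, 25, 653]
side orange [155.2  59.6] [137, 47, 38, 28, 104]
side orange [191.6  57.7] [179, 52, 29, 11, 48]
side orange [230.   67.1] [222, 65, 16, 5, 23]
side orange [128.3  78.5] [122, 70, 13, 17, 42]
side orange [ 94.7 109.2] [69, 86, 56, 39, 133]
side orange [ 96.5 102. ] [91, 99, 12, 7, 23]
side orange [ 63.9 133.4] [58, 127, 14, 14, 46]
side orange [ 41.6 145.1] [35, 140, 15, 12, 29]
side orange [ 49.4 149. ] [44, 144, 12, 12, 30]
side orange [ 32.2 154.1] [27, 151, 11, 7, 25]
side orange [ 21.7 171.5] [1, 156, 42, 34, 105]
side orange [ 20.6 165.3] [16, 161, 9, 11, 26]
side orange [ 10.9 169.5] [1, 163, 18, 14, 39]
side orange [181.3 186.3] [169, 177, 25, 20, 401]
side orange [197.5 264.9] [186, 252, 25, 27, 368]
side blue [280.6 138.6] [235, 108, 88, 50, 296]
side blue [286.7 170.5] [283, 159, 9, 28, 161]
side blue [132.7 228.6] [126, 222, 14, 14, 155]
```

View pics/c1.png

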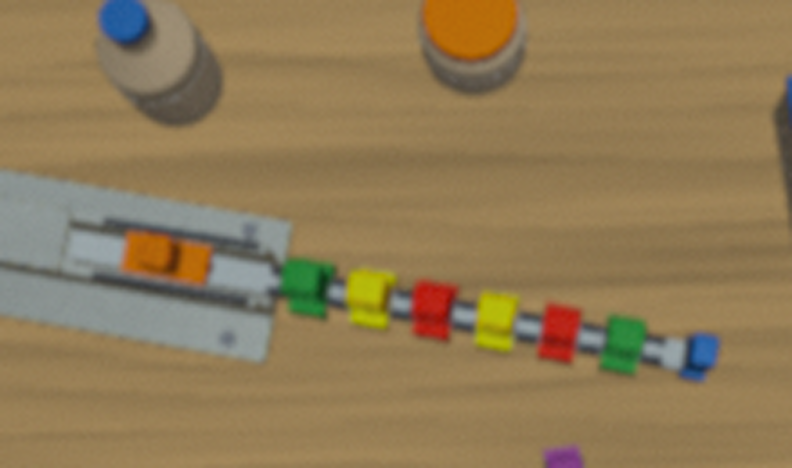

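The crop shows the head tops: (308,272), (371,285), (435,298), (497,307), (561,320), (626,330), the grip top (704,348) and the tab top (157,250).

```bash
python3 - <<'E'
from h import *
tops=[(308,272),(371,285),(435,298),(497,307),(561,320),(626,330)]
P=np.array([ray("top",(u/3.6+100,v/3.6+120),.152) for u,v in tops])[:,:2]
print(P.round(4), np.linalg.norm(np.diff(P,axis=0),axis=1).round(4))
g=ray("top",(704/3.6+100,348/3.6+120),.150); w=ray("top",(157/3.6+100,250/3.6+120),.152)
print("grip",g,"wedge",w)
A=np.array([[1,-.035-.045*i] for i in range(6)]); 
X=np.linalg.lstsq(A,P,rcond=None)[0]; print("mouth",X[0],"dir",X[1],np.linalg.norm(X[1]),"res",((P-A@X)*1e3).round(1).tolist())
print("grip y, wedge y:",[((q[:2]-X[0])@X[1]) for q in (g,w)])
top=[(184.5,199),(202.2,202.4),(219.6,205.6),(237.2,208.8),(254.9,212),(272.6,214.8),(294,218.5),(145.4,190.9)]
im=cv2.imread("pics/side0.png")[:,:,::-1].copy()
for c in("green","yellow"): print(c,[(b[0],b[1]) for b in blobs(im,c,smin=120)])
for a,b in((top[4],(268.6,192.1)),(top[2],(248.8,213.2)),(top[6],(286.7,170.5)),(top[7],(197.5,264.9))): print(tri(a,b).round(4))
# basket rim
for n in("top",):
    t=cv2.imread("pics/top0.png"); h=cv2.cvtColor(t,cv2.COLOR_BGR2HSV); m=cv2.inRange(h,(100,120,50),(125,255,255)); m[:,:310]=0; m[:,430:]=0
    r=cv2.minAreaRect(cv2.findNonZero(m)); c=cv2.boxPoints(r); q=np.array([ray("top",p,.1) for p in c])
    print("basket",q[:,:2].round(3).tolist(),q.mean(0).round(3),np.linalg.norm(np.diff(q,axis=0),axis=1))
s=get_state(); M=R.from_rotvec(s["tool_rot"]).as_matrix(); print(M.round(3)); print([k for k in globals() if 'nose' in k])
E
python3 -c "
import bench;print([k for k in dir(bench) if k[0]!='_'])"
```

```text
[[ 0.5571  0.1308]
 [ 0.5474  0.0882]
 [ 0.5378  0.045 ]
 [ 0.5309  0.0032]
 [ 0.5213 -0.0399]
 [ 0.5137 -0.0836]] [0.0437 0.0443 0.0424 0.0441 0.0444]
grip [ 0.50076984 -0.13611229  0.15      ] wedge [0.57393638 0.23315725 0.152     ]
mouth [0.56297198 0.16430987] dir [0.19165231 0.95140241] 0.9705138552592587 res [[0.8, -0.2], [-0.2, 0.1], [-1.2, -0.3], [0.5, 0.6], [-0.5, 0.4], [0.6, -0.6]]
grip y, wedge y: [np.float64(-0.29774354541199793), np.float64(0.06760291651908934)]
green [(array([277.7, 175.1]), [272, 169, 11, 15, 87]), (array([278.9, 189.5]), [273, 186, 11, 8, 46]), (array([226.3, 229.3]), [219, 222, 13, 17, 119]), (array([227.3, 242.8]), [218, 237, 17, 12, 75])]
yellow [(array([258.8, 195. ]), [253, 188, 11, 17, 104]), (array([260.5, 209.4]), [255, 205, 11, 9, 55]), (array([237.4, 216.9]), [230, 210, 13, 17, 118]), (array([239.9, 231.2]), [232, 227, 15, 10, 71])]
[ 0.5169 -0.0383  0.1126]
[0.5349 0.0502 0.1118]
[ 0.4999 -0.1356  0.114 ]
[0.5772 0.2379 0.1094]
basket [[0.699, -0.204], [0.728, -0.392], [0.48, -0.419], [0.453, -0.236]] [ 0.59  -0.313  0.1  ] [0.19055613 0.24894017 0.18570166]
[[ 0.942  0.334 -0.001]
 [ 0.334 -0.942  0.002]
 [-0.    -0.002 -1.   ]]
['nose_length']
['MotionError', 'calibration', 'close_job', 'get_image', 'get_state', 'nose_length']
```

```bash
cat >> h.py <<'E'
D=np.array([.196,.981,0]); D/=np.linalg.norm(D); Z=np.array([0,0,-1.]); RT=np.c_[D,np.cross(Z,D),Z]
def go(p,r=RT):
    s=get_state(); M=R.from_rotvec(s["tool_rot"]).as_matrix()
    print("to",np.round(p,3),"xyz",(1e3*M.T@(np.array(p)-s["position"])).round(1),"dr",R.from_matrix(M.T@r).as_rotvec().round(3),"force",s["ft_force"].round(1),"gw",round(s["grip_width"]*87,1),"t",s["time"])
E
python3 - <<'E'
from h import *
print(nose_length); go((.513,-.082,.22))
E
```

```text
0.017
to [ 0.513 -0.082  0.22 ] xyz [ 456.1 -400.7  -13.4] dr [-2.000e-03 -1.000e-03 -1.033e+00] force [ 0.3 -0.   0.4] gw 87.1 t 0.1
```

Request:
{"api": "send_rows", "payload": {"xyz": [[456, -401, -40], [456, -401, -40], [456, -401, -40], [456, -401, -40], [456, -401, -40], [456, -401, -40], [456, -401, -40], [456, -401, -40], [456, -401, -40], [456, -401, -40]], "dr": [[0, 0, -1.033], [0, 0, -1.033], [0, 0, -1.033], [0, 0, -1.033], [0, 0, -1.033], [0, 0, -1.033], [0, 0, -1.033], [0, 0, -1.033], [0, 0, -1.033], [0, 0, -1.033]], "jaw": 70, "grip_force": 25}}

```text
time: 0.93
position: [0.42, -0.2475, 0.2343]
tool_rot: [2.428, 1.994, -0.001]
ft_force: [1.0, -0.8, 0.0]
grip_width: 0.808
grip_force: 0.0
```

```bash
python3 - <<'E'
from h import *
go((.513,-.082,.22)); print(get_state()["joint_positions"].round(2))
E
```

```text
to [ 0.513 -0.082  0.22 ] xyz [180.4  59.   14.2] dr [-0.     0.     0.002] force [ 1.  -0.8  0. ] gw 70.3 t 0.9333
[ 0.94 -0.02 -0.45  1.79 -0.01  1.38  0.29]
```

Request:
{"api": "send_rows", "payload": {"xyz": [[180, 59, 34], [180, 59, 34], [180, 59, 34], [180, 59, 34], [180, 59, 34], [180, 59, 34], [180, 59, 34], [180, 59, 34], [180, 59, 34], [180, 59, 34]], "dr": [[0, 0, 0], [0, 0, 0], [0, 0, 0], [0, 0, 0], [0, 0, 0], [0, 0, 0], [0, 0, 0], [0, 0, 0], [0, 0, 0], [0, 0, 0]]}}

```text
time: 1.77
position: [0.5124, -0.0863, 0.2004]
tool_rot: [2.432, 1.988, -0.001]
ft_force: [-0.9, -0.1, 0.4]
grip_width: 0.803
grip_force: 0.0
```

```bash
python3 - <<'E'
from h import *
go((.513,-.082,.22)); 
a=get_image("side");b=get_image("top")
f=lambda i,y,x:cv2.resize(i[y:y+130,x:x+130],None,fx=3,fy=3,interpolation=cv2.INTER_CUBIC)
cv2.imwrite("pics/n1.png",np.hstack([f(a,110,215),f(b,150,210)])[:,:,::-1])
E
```

```text
to [ 0.513 -0.082  0.22 ] xyz [  4.3  -0.2 -19.6] dr [ 0.     0.001 -0.003] force [-0.9 -0.1  0.4] gw 69.9 t 1.7667
```

View pics/n1.png

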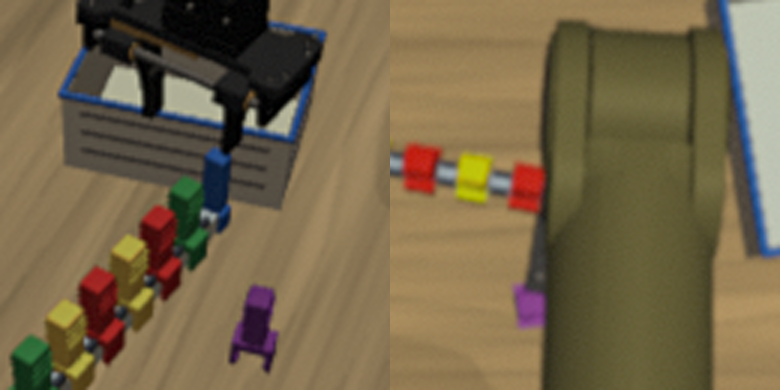

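The picture shows both fingertips near crop pixels (150,112) and (230,147), hanging over the green head top (187,183) from above.

```bash
python3 - <<'E'
from h import *
K,M,t=cam("side")
def pr(X): q=K@(M@np.array(X)+t); q=q[:2]/q[2]; return ((q-[215,110])*3).round(0)
s=get_state()["position"]; n=RT[:,1]
print("tips proj",pr(s+Z*.017+n*.035),pr(s+Z*.017-n*.035))
for uv in((187,183),(159,212),(129,241),(98,272),(67,305),(34,343),(217,155)): print(ray("side",(uv[0]/3+215,uv[1]/3+110),.152).round(4))
E
```

```text
tips proj [154. 141.] [221. 172.]
[ 0.5111 -0.0852  0.152 ]
[ 0.52   -0.0412  0.152 ]
[0.53   0.0015 0.152 ]
[0.5394 0.0447 0.152 ]
[0.5474 0.0878 0.152 ]
[0.5542 0.1341 0.152 ]
[ 0.4997 -0.1308  0.152 ]
```

```bash
python3 - <<'E'
from h import *
K,M,t=cam("side")
def pr(X): q=K@(M@np.array(X)+t); q=q[:2]/q[2]; return q.round(0)
M0=R.from_rotvec([-3.09423206e+00,-5.32485424e-01,6.92495975e-04]).as_matrix(); s=np.array([.217,-.612,.2059])
print(pr(s+M0@[0,.0435,.017]),pr(s+M0@[0,-.0435,.017]))
s=get_state()["position"]
for z in (.0,-.05,-.068): 
  print(pr(s+RT@[0,.0375,.0]+[0,0,-z]),pr(s-RT@[0,.0375,0]+[0,0,-z]))
im=cv2.imread("pics/side0.png");c=cv2.resize(im[0:110,380:490],None,fx=4,fy=4,interpolation=cv2.INTER_CUBIC)
b=get_image("side")[100:210,220:330,::-1];b=cv2.resize(b,None,fx=4,fy=4,interpolation=cv2.INTER_CUBIC)
b=cv2.convertScaleAbs(np.hstack([c,b])[:,:800],alpha=1.8,beta=30); cv2.imwrite("pics/t.png",b)
E
```

```text
[420.  78.] [425.  93.]
[266. 152.] [290. 163.]
[266. 137.] [291. 148.]
[266. 131.] [292. 142.]
```

View pics/t.png

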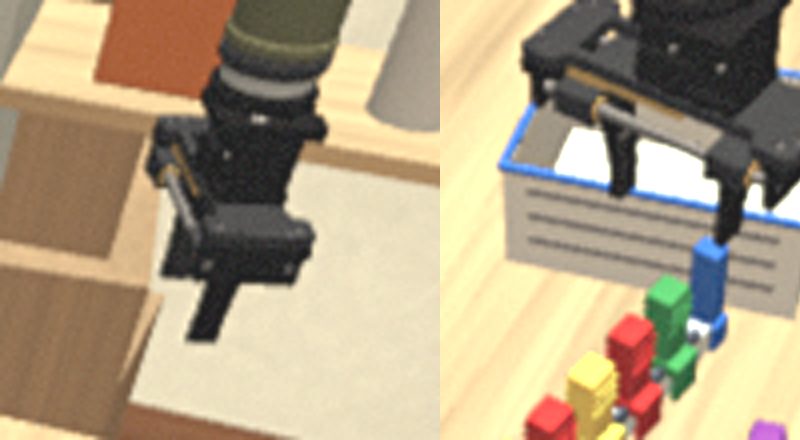

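```bash
python3 - <<'E'
from h import *
print("cap ~.18",tri((134,125),(132.7,228.6)),"lid ~.097",tri((230.5,124),(181.3,186.3)))
t=cv2.imread("pics/top0.png"); h=cv2.cvtColor(t,cv2.COLOR_BGR2HSV); m=cv2.inRange(h,(100,120,50),(125,255,255)); m[:,:310]=0; m[:,430:]=0
q=cv2.findNonZero(m)[:,0]; ct=[q[np.argmin(q@np.array(d))] for d in((1,1),(1,-1),(-1,1),(-1,-1))]
s=cv2.imread("pics/side0.png"); h=cv2.cvtColor(s,cv2.COLOR_BGR2HSV); m=cv2.inRange(h,(100,120,50),(125,255,255)); m[:,:225]=0; m[152:]=0; m[:,330:]=0;
q=cv2.findNonZero(m)[:,0]; cs=[q[np.argmin(q@np.array(d))] for d in((1,.3),(.5,1),(-1,.7),(-1,-1),(0,-1))]
print("top",[c.tolist() for c in ct],"side",[c.tolist() for c in cs])
for n in("top","side"):
    K,M,tt=cam(n); print(n,"cam at",(-M.T@tt).round(3),"fwd",M[2].round(3),"f",K[0,0].round(1))
E
```

```text
cap ~.18 [0.72819599 0.25185158 0.18225858] lid ~.097 [0.75283457 0.02106336 0.09099768]
top [[319, 142], [333, 233], [388, 132], [405, 224]] side [[235, 140], [252, 108], [322, 121], [314, 151], [281, 151]]
top cam at [ 0.4   -0.017  1.333] fwd [ 0.131 -0.007 -0.991] f 488.1
side cam at [0.252 0.659 0.905] fwd [ 0.274 -0.628 -0.728] f 405.1
```

```bash
python3 - <<'E'
from h import *
K,M,t=cam("side")
for a,b in(((319,142),(235,140)),((388,132),(252,108)),((405,224),(322,121)),((333,233),(314,156))):
    X=tri(a,b); e=K@(M@X+t); print(X.round(4), (e[:2]/e[2]-b).round(1))
# arm base: ring centre in side at z~0
for uv in((457,296),): print(ray("side",uv,.0))
E
```

```text
[ 0.6968 -0.2069  0.1049] [0.2 0. ]
[ 0.721  -0.388   0.1002] [0. 0.]
[ 0.4823 -0.4183  0.0982] [0.3 0. ]
[ 0.4577 -0.2343  0.1052] [-2.  -0.3]
[-7.47282458e-03 -1.52360554e-03 -1.11022302e-16]
```

Both cameras agree on the basket rim (z≈0.100), but the fingertips look about 25 mm higher than reported. I'll descend part way and look again.

Request:
{"api": "send_rows", "payload": {"xyz": [[2, 0, 10], [2, 0, 20], [2, 0, 30], [2, 0, 40], [2, 0, 45], [2, 0, 45], [2, 0, 45], [2, 0, 45], [2, 0, 45], [2, 0, 45]], "dr": [[0, 0, 0], [0, 0, 0], [0, 0, 0], [0, 0, 0], [0, 0, 0], [0, 0, 0], [0, 0, 0], [0, 0, 0], [0, 0, 0], [0, 0, 0]]}}

```text
time: 2.75
position: [0.5136, -0.0826, 0.1558]
tool_rot: [2.428, 1.992, 0.001]
ft_force: [-0.2, -0.4, -0.1]
grip_width: 0.808
grip_force: 0.0
```

```bash
python3 - <<'E'
from h import *
go((.5124,-.084,.128))
b=get_image("side")[110:240,200:330,::-1];b=cv2.resize(b,None,fx=4.6,fy=4.6,interpolation=cv2.INTER_CUBIC)
b=cv2.convertScaleAbs(b,alpha=1.8,beta=30); cv2.imwrite("pics/t2.png",b)
E
```

```text
to [ 0.512 -0.084  0.128] xyz [-1.6 -0.9 27.8] dr [0.001 0.    0.   ] force [-0.2 -0.4 -0.1] gw 70.3 t 2.75
```

View pics/t2.png

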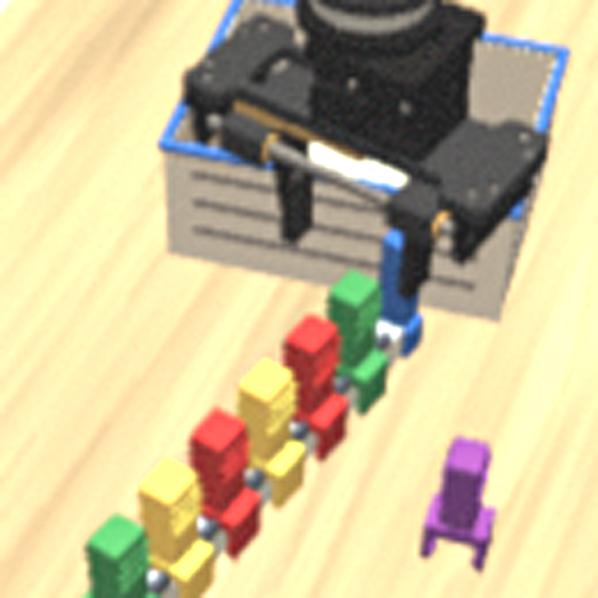

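```bash
python3 - <<'E'
from h import *
for uv in((293,240),(415,292),(354,266)):
    for z in(.139,.165): print(uv,z,ray("side",(uv[0]/4.6+200,uv[1]/4.6+110),z).round(4))
print(tri((272.6,214.8),(278.3,180)), tri((184.5,199),(226.8,234.5)))
E
```

```text
(293, 240) 0.139 [ 0.5635 -0.1156  0.139 ]
(293, 240) 0.165 [ 0.5529 -0.0893  0.165 ]
(415, 292) 0.139 [ 0.4801 -0.1033  0.139 ]
(415, 292) 0.165 [ 0.4724 -0.0774  0.165 ]
(354, 266) 0.139 [ 0.5212 -0.1093  0.139 ]
(354, 266) 0.165 [ 0.5121 -0.0832  0.165 ]
[ 0.5076094  -0.0821897   0.12243419] [0.55294418 0.1377904  0.11756546]
```

Request:
{"api": "send_rows", "payload": {"xyz": [[-2, -1, 10], [-2, -1, 20], [-2, -1, 28], [-2, -1, 28], [-2, -1, 28], [-2, -1, 28], [-2, -1, 28], [-2, -1, 28], [-2, -1, 28], [-2, -1, 28]], "dr": [[0, 0, 0], [0, 0, 0], [0, 0, 0], [0, 0, 0], [0, 0, 0], [0, 0, 0], [0, 0, 0], [0, 0, 0], [0, 0, 0], [0, 0, 0]], "jaw": 34}}

```text
time: 3.63
position: [0.512, -0.0844, 0.1276]
tool_rot: [2.429, 1.992, 0.0]
ft_force: [-0.1, 0.0, 0.1]
grip_width: 0.392
grip_force: 0.0
```

```bash
python3 - <<'E'
from h import *
go((.5124,-.084,.128))
b=get_image("side")[110:240,200:330,::-1];b=cv2.resize(b,None,fx=4.6,fy=4.6,interpolation=cv2.INTER_CUBIC)
b=cv2.convertScaleAbs(b,alpha=1.8,beta=30); cv2.imwrite("pics/t3.png",b)
E
```

```text
to [ 0.512 -0.084  0.128] xyz [ 0.5  0.3 -0.4] dr [0.001 0.    0.   ] force [-0.1  0.   0.1] gw 34.1 t 3.6333
```

View pics/t3.png

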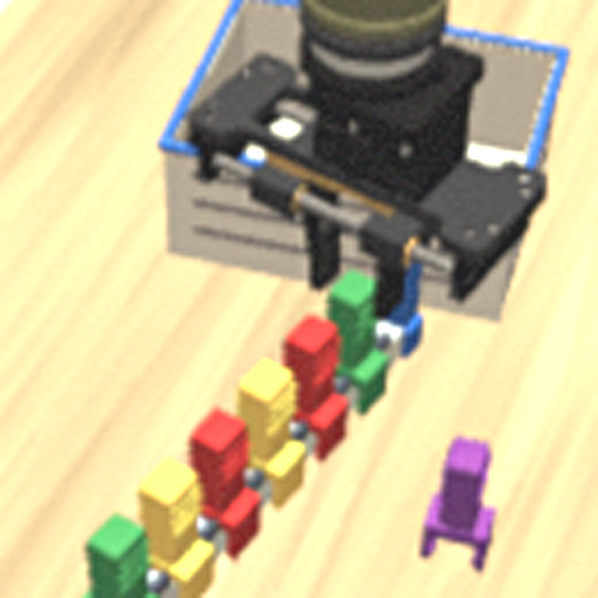

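```bash
python3 - <<'E'
from h import *
s=np.array([.217,-.612,.2059])
a=ray("side",(430.7,85),.189); b=ray("side",(423.7,69),.189); print("start tips",a,b,"mid-s",(a+b)/2-s)
M0=R.from_rotvec([-3.09423206e+00,-5.32485424e-01,6.92495975e-04]).as_matrix(); print(M0.T@((a+b)/2-s))
for uv,p in(((354,299),(.512,-.0844,.1276)),((354,266),(.5136,-.0826,.1558))):
    m=ray("side",(uv[0]/4.6+200,uv[1]/4.6+110),p[2]-.017); print(m-p, RT.T@(m-p))
E
```

```text
start tips [ 0.19322738 -0.62510702  0.189     ] [ 0.22816266 -0.7185734   0.189     ] mid-s [-0.00630498 -0.05984021 -0.0169    ]
[-0.02594368  0.05432264  0.01679849]
[ 0.00839599 -0.02622339 -0.017     ] [-0.02407018  0.01337106  0.017     ]
[ 0.0076909  -0.02692425 -0.017     ] [-0.0248956   0.01281695  0.017     ]
```

Request:
{"api": "send_rows", "payload": {"xyz": [[0, 0, 0], [0, 0, 0], [0, 0, 0], [0, 0, 0], [0, 0, 0], [0, 0, 0], [0, 0, 0], [0, 0, 0], [0, 0, 0], [0, 0, 0]], "dr": [[0, 0, 0], [0, 0, 0], [0, 0, 0], [0, 0, 0], [0, 0, 0], [0, 0, 0], [0, 0, 0], [0, 0, 0], [0, 0, 0], [0, 0, 0]], "jaw": 8, "grip_force": 8}}

```text
time: 4.52
position: [0.5119, -0.0844, 0.1274]
tool_rot: [2.429, 1.992, -0.0]
ft_force: [-0.0, -0.4, 0.0]
grip_width: 0.254
grip_force: 8.0
```

```bash
python3 - <<'E'
from h import *
go((.5124,-.084,.128)); print(get_state()["grip_force"])
E
```

```text
to [ 0.512 -0.084  0.128] xyz [ 0.5  0.4 -0.6] dr [0. 0. 0.] force [-0.  -0.4  0. ] gw 22.1 t 4.5167
7.999983429908752
```

Request:
{"api": "send_rows", "payload": {"xyz": [[0, 0, 0], [0, 0, 0], [0, 0, -4], [0, 0, -8], [0, 0, -12], [0, 0, -18], [0, 0, -30], [0, 0, -50], [0, 0, -80], [0, 0, -100]], "dr": [[0, 0, 0], [0, 0, 0], [0, 0, 0], [0, 0, 0], [0, 0, 0], [0, 0, 0], [0, 0, 0], [0, 0, 0], [0, 0, 0], [0, 0, 0]], "jaw": 8, "grip_force": 40}}

```text
time: 5.35
position: [0.5127, -0.0841, 0.2315]
tool_rot: [2.427, 1.991, 0.003]
ft_force: [1.4, 0.0, -0.5]
grip_width: 0.248
grip_force: 40.0
```

```bash
python3 - <<'E'
from h import *
go((.5124,-.084,.128)); print(get_state()["grip_force"])
b=get_image("side")[40:240,180:340,::-1];b=cv2.resize(b,None,fx=3,fy=3,interpolation=cv2.INTER_CUBIC)
b=cv2.convertScaleAbs(b,alpha=1.8,beta=30); cv2.imwrite("pics/t4.png",b)
E
```

```text
to [ 0.512 -0.084  0.128] xyz [ 1.000e-01 -6.000e-01  1.035e+02] dr [0.003 0.    0.001] force [ 1.4  0.  -0.5] gw 21.5 t 5.35
39.999698996543884
```

View pics/t4.png

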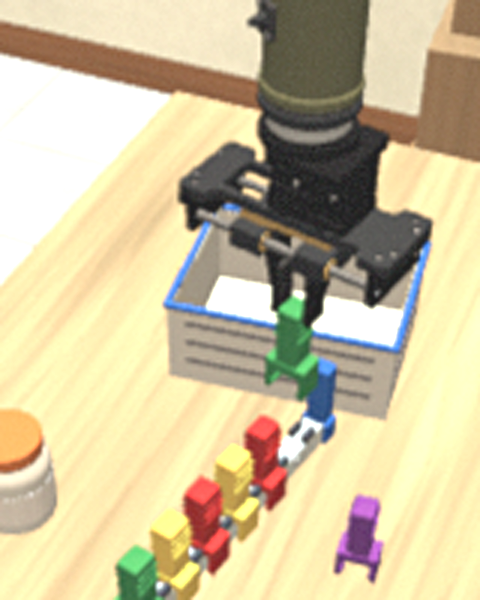

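The picture shows the green peg free and held upright in the fingers (crop 290,340), with the basket below and behind it.

```bash
cat >> h.py <<'E'
def rim():
    """basket centre, long axis from the rim in the side view (z=.1 plane)"""
    s=get_image("side"); h=cv2.cvtColor(s,cv2.COLOR_RGB2HSV); m=cv2.inRange(h,(100,120,50),(125,255,255)); m[:,:205]=0; m[:,345:]=0; m[165:]=0; m[148:,275:300]=0
    q=cv2.findNonZero(m)[:,0]; c=[q[np.argmin(q@np.array(d))] for d in((1,.3),(.5,1),(-1,.7))]
    P=np.array([ray("side",x,.1)[:2] for x in c]); print("corners",[x.tolist() for x in c],P.round(3).tolist(),"lens",np.linalg.norm(P[0]-P[1]).round(3),np.linalg.norm(P[1]-P[2]).round(3)); return (P[0]+P[2])/2
e1=np.array([.993,.114]);e2=np.array([.114,-.993]);BC=np.array([.5895,-.312])
def spot(a,b,z=.106,bc=BC): p=bc+e1*a/1e3+e2*b/1e3; return (*p,z)
def station(i,z=.116): return (*(np.array([.5119,-.0844])+D[:2]*.045*(6-i)),z)
E
python3 - <<'E'
from h import *
print(rim()); go(spot(65,35))
for i in range(1,7): print(i,np.round(station(i),4))
E
```

```text
corners [[235, 140], [253, 107], [322, 121]] [[0.7, -0.212], [0.72, -0.395], [0.483, -0.416]] lens 0.184 0.239
[ 0.59148497 -0.31388239]
to [ 0.658 -0.339  0.106] xyz [-221.9  189.4  129.1] dr [0.009 0.001 0.   ] force [ 0.5 -0.3 -0. ] gw 21.5 t 5.45
1 [0.556  0.1362 0.116 ]
2 [0.5472 0.0921 0.116 ]
3 [0.5383 0.048  0.116 ]
4 [0.5295 0.0039 0.116 ]
5 [ 0.5207 -0.0403  0.116 ]
6 [ 0.5119 -0.0844  0.116 ]
```

Request:
{"api": "send_rows", "payload": {"xyz": [[-222, 189, 0], [-222, 189, 0], [-222, 189, 0], [-222, 189, 0], [-222, 189, 0], [-222, 189, 0], [-222, 189, 0], [-222, 189, 40], [-222, 189, 80], [-222, 189, 120]], "dr": [[0, 0, 0], [0, 0, 0], [0, 0, 0], [0, 0, 0], [0, 0, 0], [0, 0, 0], [0, 0, 0], [0, 0, 0], [0, 0, 0], [0, 0, 0]]}}

```text
time: 6.28
position: [0.6543, -0.3402, 0.1066]
tool_rot: [2.43, 1.989, 0.002]
ft_force: [0.4, -0.1, -1.6]
grip_width: 0.245
grip_force: 40.0
```

Request:
{"api": "send_rows", "payload": {"xyz": [[0, 0, 6], [0, 0, 6], [0, 0, 6], [0, 0, 6], [0, 0, -35], [0, 0, -75], [0, 0, -115], [38, -28, -115], [71, -52, -115], [105, -76, -115]], "dr": [[0, 0, 0], [0, 0, 0], [0, 0, 0], [0, 0, 0], [0, 0, 0], [0, 0, 0], [0, 0, 0], [0, 0, 0], [0, 0, 0], [0, 0, 0]], "jaw": 50}}

```text
time: 7.12
position: [0.603, -0.2246, 0.2274]
tool_rot: [2.425, 1.986, 0.006]
ft_force: [0.1, 0.4, 0.1]
grip_width: 0.576
grip_force: 0.0
```

```bash
python3 - <<'E'
from h import *
go(station(5)); print(rim())
im=get_image("side"); b=cv2.resize(im[60:240,180:360],None,fx=3,fy=3,interpolation=cv2.INTER_CUBIC); cv2.imwrite("pics/t5.png",cv2.convertScaleAbs(b[:,:,::-1],alpha=1.6,beta=20))
E
```

```text
to [ 0.521 -0.04   0.116] xyz [ 164.6 -117.8  110.2] dr [ 0.008  0.001 -0.001] force [0.1 0.4 0.1] gw 50.1 t 7.1167
corners [[235, 140], [252, 108], [322, 121]] [[0.7, -0.212], [0.721, -0.388], [0.483, -0.416]] lens 0.177 0.24
[ 0.59148497 -0.31388239]
```

View pics/t5.png

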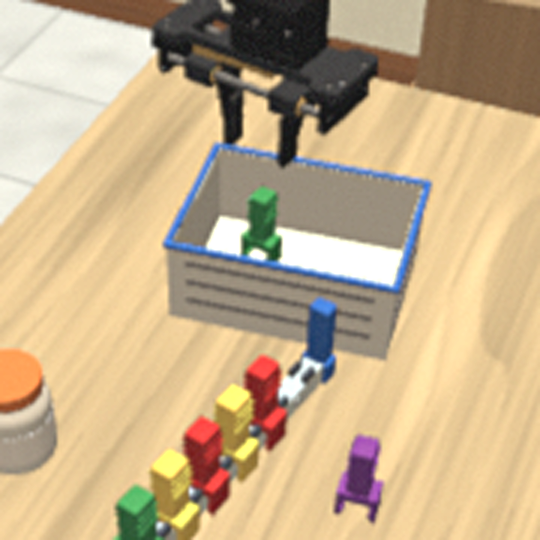

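The green peg stands in the basket at crop (262,220), the gripper is clear, and five pegs are left on the bar.

Request:
{"api": "send_rows", "payload": {"xyz": [[165, -118, 0], [165, -118, 0], [165, -118, 0], [165, -118, 0], [165, -118, 0], [165, -118, 20], [165, -118, 60], [165, -118, 90], [165, -118, 110], [165, -118, 110]], "dr": [[0, 0, 0], [0, 0, 0], [0, 0, 0], [0, 0, 0], [0, 0, 0], [0, 0, 0], [0, 0, 0], [0, 0, 0], [0, 0, 0], [0, 0, 0]]}}

```text
time: 8.05
position: [0.5166, -0.0402, 0.111]
tool_rot: [-2.427, -1.993, 0.004]
ft_force: [-0.6, 0.0, -0.6]
grip_width: 0.58
grip_force: 0.0
```

Request:
{"api": "send_rows", "payload": {"xyz": [[0, 0, 0], [0, 0, 0], [0, 0, 0], [0, 0, -3], [0, 0, -6], [0, 0, -10], [0, 0, -16], [0, 0, -40], [0, 0, -80], [0, 0, -115]], "dr": [[0, 0, 0], [0, 0, 0], [0, 0, 0], [0, 0, 0], [0, 0, 0], [0, 0, 0], [0, 0, 0], [0, 0, 0], [0, 0, 0], [0, 0, 0]], "jaw": 8, "grip_force": 40}}

```text
time: 8.88
position: [0.5175, -0.0402, 0.2292]
tool_rot: [-2.428, -1.992, 0.001]
ft_force: [1.4, -0.5, 0.4]
grip_width: 0.249
grip_force: 39.9
```

```bash
python3 - <<'E'
from h import *
go(spot(65,-35,.1)); print((RT.T@(np.array(station(4))-spot(65,-35,.1))).round(3))
E
```

```text
to [ 0.65 -0.27  0.1 ] xyz [-199.3  175.   128.9] dr [-0.001 -0.     0.001] force [ 1.4 -0.5  0.4] gw 21.6 t 8.8833
[ 0.245 -0.172 -0.016]
```

Request:
{"api": "send_rows", "payload": {"xyz": [[-199, 175, 0], [-199, 175, 0], [-199, 175, 0], [-199, 175, 0], [-199, 175, 0], [-199, 175, 0], [-199, 175, 10], [-199, 175, 50], [-199, 175, 90], [-199, 175, 130]], "dr": [[0, 0, 0], [0, 0, 0], [0, 0, 0], [0, 0, 0], [0, 0, 0], [0, 0, 0], [0, 0, 0], [0, 0, 0], [0, 0, 0], [0, 0, 0]]}}

```text
time: 9.72
position: [0.6513, -0.2707, 0.0969]
tool_rot: [2.43, 1.99, 0.001]
ft_force: [-0.0, -0.7, -0.6]
grip_width: 0.252
grip_force: 39.9
```

Request:
{"api": "send_rows", "payload": {"xyz": [[0, 0, 4], [0, 0, 4], [0, 0, 4], [0, 0, 4], [0, 0, -35], [0, 0, -75], [0, 0, -120], [34, -24, -120], [68, -48, -120], [100, -70, -120]], "dr": [[0, 0, 0], [0, 0, 0], [0, 0, 0], [0, 0, 0], [0, 0, 0], [0, 0, 0], [0, 0, 0], [0, 0, 0], [0, 0, 0], [0, 0, 0]], "jaw": 46}}

```text
time: 10.55
position: [0.6032, -0.1565, 0.2225]
tool_rot: [2.425, 1.988, 0.007]
ft_force: [0.5, 1.5, -0.1]
grip_width: 0.532
grip_force: 0.0
```

```bash
python3 - <<'E'
from h import *
go(station(4,.114)); print(rim())
E
```

```text
to [0.53  0.004 0.114] xyz [ 142.8 -104.6  107.6] dr [ 0.008  0.    -0.   ] force [ 0.5  1.5 -0.1] gw 46.2 t 10.55
corners [[235, 140], [252, 108], [322, 121]] [[0.7, -0.212], [0.721, -0.388], [0.483, -0.416]] lens 0.177 0.24
[ 0.59148497 -0.31388239]
```

Request:
{"api": "send_rows", "payload": {"xyz": [[143, -101, 0], [143, -101, 0], [143, -101, 0], [143, -101, 0], [143, -101, 0], [143, -101, 30], [143, -101, 60], [143, -101, 85], [143, -101, 103], [143, -101, 103]], "dr": [[0, 0, 0], [0, 0, 0], [0, 0, 0], [0, 0, 0], [0, 0, 0], [0, 0, 0], [0, 0, 0], [0, 0, 0], [0, 0, 0], [0, 0, 0]]}}

```text
time: 11.43
position: [0.5295, 0.0018, 0.1132]
tool_rot: [-2.427, -1.992, 0.004]
ft_force: [-0.2, 0.4, -0.7]
grip_width: 0.526
grip_force: 0.0
```

Request:
{"api": "send_rows", "payload": {"xyz": [[0, 0, 0], [0, 0, 0], [0, 0, 0], [0, 0, -3], [0, 0, -6], [0, 0, -10], [0, 0, -16], [0, 0, -40], [0, 0, -80], [0, 0, -115]], "dr": [[0, 0, 0], [0, 0, 0], [0, 0, 0], [0, 0, 0], [0, 0, 0], [0, 0, 0], [0, 0, 0], [0, 0, 0], [0, 0, 0], [0, 0, 0]], "jaw": 8, "grip_force": 40}}

```text
time: 12.27
position: [0.5303, 0.0021, 0.2316]
tool_rot: [-2.428, -1.992, 0.0]
ft_force: [1.1, -0.1, -1.1]
grip_width: 0.251
grip_force: 39.9
```

```bash
python3 - <<'E'
from h import *
go(spot(0,35,.096)); print((RT.T@(np.array(station(3))-spot(0,35,.1))).round(3))
E
```

```text
to [ 0.593 -0.347  0.096] xyz [-329.8  130.1  135.6] dr [-0.    -0.     0.001] force [ 1.1 -0.1 -1.1] gw 21.8 t 12.2667
[ 0.376 -0.131 -0.016]
```

Request:
{"api": "send_rows", "payload": {"xyz": [[-330, 130, 30], [-330, 130, 30], [-330, 130, 30], [-330, 130, 30], [-330, 130, 30], [-330, 130, 30], [-330, 130, 30], [-330, 130, 30], [-330, 130, 30], [-330, 130, 40]], "dr": [[0, 0, 0], [0, 0, 0], [0, 0, 0], [0, 0, 0], [0, 0, 0], [0, 0, 0], [0, 0, 0], [0, 0, 0], [0, 0, 0], [0, 0, 0]]}}

```text
time: 13.1
position: [0.5927, -0.3564, 0.1905]
tool_rot: [2.435, 1.977, -0.003]
ft_force: [-0.8, 0.3, -1.7]
grip_width: 0.25
grip_force: 39.9
```

Request:
{"api": "send_rows", "payload": {"xyz": [[0, 0, 30], [0, 0, 60], [0, 0, 85], [0, 0, 95], [0, 0, 95], [0, 0, 95], [0, 0, 95], [0, 0, 95], [0, 0, 95], [0, 0, 95]], "dr": [[0, 0, 0], [0, 0, 0], [0, 0, 0], [0, 0, 0], [0, 0, 0], [0, 0, 0], [0, 0, 0], [0, 0, 0], [0, 0, 0], [0, 0, 0]]}}

```text
time: 13.93
position: [0.5943, -0.3475, 0.0957]
tool_rot: [2.428, 1.991, 0.001]
ft_force: [-0.0, -0.1, -0.7]
grip_width: 0.252
grip_force: 39.9
```

Request:
{"api": "send_rows", "payload": {"xyz": [[0, 0, 0], [0, 0, 0], [0, 0, 0], [0, 0, -40], [0, 0, -80], [0, 0, -120], [39, -14, -120], [78, -28, -120], [117, -42, -120], [156, -55, -120]], "dr": [[0, 0, 0], [0, 0, 0], [0, 0, 0], [0, 0, 0], [0, 0, 0], [0, 0, 0], [0, 0, 0], [0, 0, 0], [0, 0, 0], [0, 0, 0]], "jaw": 46}}

```text
time: 14.77
position: [0.5698, -0.1818, 0.2148]
tool_rot: [2.429, 1.991, 0.0]
ft_force: [0.9, -0.4, -0.4]
grip_width: 0.53
grip_force: 0.0
```

```bash
python3 - <<'E'
from h import *
go(station(3,.114)); print(rim())
E
```

```text
to [0.538 0.048 0.114] xyz [219.1 -76.  100.6] dr [ 0.001  0.    -0.   ] force [ 0.9 -0.4 -0.4] gw 46.1 t 14.7667
corners [[235, 140], [252, 108], [322, 121]] [[0.7, -0.212], [0.721, -0.388], [0.483, -0.416]] lens 0.177 0.24
[ 0.59148497 -0.31388239]
```

Request:
{"api": "send_rows", "payload": {"xyz": [[220, -75, 0], [220, -75, 0], [220, -75, 0], [220, -75, 0], [220, -75, 0], [220, -75, 0], [220, -75, 35], [220, -75, 70], [220, -75, 100], [220, -75, 100]], "dr": [[0, 0, 0], [0, 0, 0], [0, 0, 0], [0, 0, 0], [0, 0, 0], [0, 0, 0], [0, 0, 0], [0, 0, 0], [0, 0, 0], [0, 0, 0]]}}

```text
time: 15.65
position: [0.5352, 0.0463, 0.1087]
tool_rot: [-2.423, -1.989, 0.013]
ft_force: [-1.3, -0.9, -0.7]
grip_width: 0.528
grip_force: 0.0
```

Request:
{"api": "send_rows", "payload": {"xyz": [[0, 0, 0], [0, 0, 0], [0, 0, 0], [0, 0, -3], [0, 0, -6], [0, 0, -10], [0, 0, -16], [0, 0, -40], [0, 0, -80], [0, 0, -115]], "dr": [[0, 0, 0], [0, 0, 0], [0, 0, 0], [0, 0, 0], [0, 0, 0], [0, 0, 0], [0, 0, 0], [0, 0, 0], [0, 0, 0], [0, 0, 0]], "jaw": 8, "grip_force": 40}}

```text
time: 16.48
position: [0.5394, 0.0471, 0.2317]
tool_rot: [-2.429, -1.993, 0.0]
ft_force: [1.4, -0.3, -1.3]
grip_width: 0.248
grip_force: 39.9
```

```bash
python3 - <<'E'
from h import *
go(spot(0,-35,.096)); print((RT.T@(np.array(station(2))-spot(0,-35,.1))).round(3)); print(rim())
im=get_image("top"); b=cv2.resize(im[100:260,140:420],None,fx=2.8,fy=2.8,interpolation=cv2.INTER_CUBIC); cv2.imwrite("pics/t6.png",b[:,:,::-1])
E
```

```text
to [ 0.586 -0.277  0.096] xyz [-309.1  108.6  135.7] dr [-0.    -0.     0.001] force [ 1.4 -0.3 -1.3] gw 21.5 t 16.4833
[ 0.355 -0.11  -0.016]
corners [[272, 112], [272, 112], [322, 121]] [[0.651, -0.395], [0.651, -0.395], [0.483, -0.416]] lens 0.0 0.169
[ 0.56675409 -0.40520016]
```

View pics/t6.png

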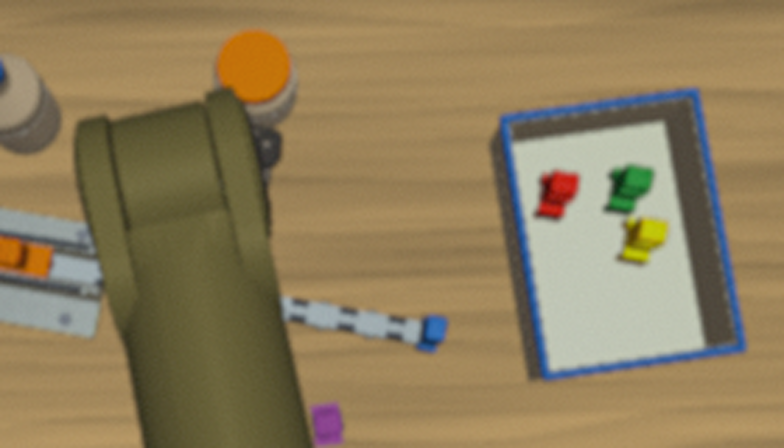

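The top crop shows red (558,193), green (631,188) and yellow (643,240) standing in an unmoved basket; the bar is bare at stations 4–6.

Request:
{"api": "send_rows", "payload": {"xyz": [[-309, 109, 20], [-309, 109, 20], [-309, 109, 20], [-309, 109, 20], [-309, 109, 20], [-309, 109, 20], [-309, 109, 20], [-309, 109, 20], [-309, 109, 30], [-309, 109, 60]], "dr": [[0, 0, 0], [0, 0, 0], [0, 0, 0], [0, 0, 0], [0, 0, 0], [0, 0, 0], [0, 0, 0], [0, 0, 0], [0, 0, 0], [0, 0, 0]]}}

```text
time: 17.42
position: [0.5883, -0.2823, 0.1732]
tool_rot: [2.429, 1.98, 0.005]
ft_force: [1.3, 1.5, 0.6]
grip_width: 0.248
grip_force: 39.9
```

Request:
{"api": "send_rows", "payload": {"xyz": [[0, 0, 30], [0, 0, 60], [0, 0, 75], [0, 0, 75], [0, 0, 75], [0, 0, 75], [0, 0, 75], [0, 0, 75], [0, 0, 75], [0, 0, 75]], "dr": [[0, 0, 0], [0, 0, 0], [0, 0, 0], [0, 0, 0], [0, 0, 0], [0, 0, 0], [0, 0, 0], [0, 0, 0], [0, 0, 0], [0, 0, 0]]}}

```text
time: 18.25
position: [0.5865, -0.2776, 0.0952]
tool_rot: [2.428, 1.991, 0.0]
ft_force: [0.4, -0.5, -0.5]
grip_width: 0.251
grip_force: 39.9
```

Request:
{"api": "send_rows", "payload": {"xyz": [[0, 0, 0], [0, 0, 0], [0, 0, 0], [0, 0, -40], [0, 0, -80], [0, 0, -120], [39, -12, -120], [78, -24, -120], [117, -36, -120], [156, -48, -120]], "dr": [[0, 0, 0], [0, 0, 0], [0, 0, 0], [0, 0, 0], [0, 0, 0], [0, 0, 0], [0, 0, 0], [0, 0, 0], [0, 0, 0], [0, 0, 0]], "jaw": 46}}

```text
time: 19.08
position: [0.5694, -0.1133, 0.2148]
tool_rot: [2.429, 1.991, 0.001]
ft_force: [-0.5, 0.4, 0.4]
grip_width: 0.526
grip_force: 0.0
```

```bash
python3 - <<'E'
from h import *
go(station(2,.114)); print(rim())
E
```

```text
to [0.547 0.092 0.114] xyz [197.1 -62.2 100.7] dr [ 0.001  0.    -0.   ] force [-0.5  0.4  0.4] gw 45.8 t 19.0833
corners [[235, 140], [247, 117], [322, 121]] [[0.7, -0.212], [0.716, -0.335], [0.483, -0.416]] lens 0.124 0.246
[ 0.59148497 -0.31388239]
```

Request:
{"api": "send_rows", "payload": {"xyz": [[195, -61, 0], [195, -61, 0], [195, -61, 0], [195, -61, 0], [195, -61, 0], [195, -61, 20], [195, -61, 50], [195, -61, 80], [195, -61, 98], [195, -61, 98]], "dr": [[0, 0, 0], [0, 0, 0], [0, 0, 0], [0, 0, 0], [0, 0, 0], [0, 0, 0], [0, 0, 0], [0, 0, 0], [0, 0, 0], [0, 0, 0]]}}

```text
time: 19.97
position: [0.5448, 0.0873, 0.1122]
tool_rot: [-2.425, -1.99, 0.01]
ft_force: [-1.2, -0.8, -0.7]
grip_width: 0.529
grip_force: 0.0
```

Request:
{"api": "send_rows", "payload": {"xyz": [[0, 0, 0], [0, 0, 0], [0, 0, 0], [0, 0, -3], [0, 0, -6], [0, 0, -10], [0, 0, -16], [0, 0, -40], [0, 0, -80], [0, 0, -115]], "dr": [[0, 0, 0], [0, 0, 0], [0, 0, 0], [0, 0, 0], [0, 0, 0], [0, 0, 0], [0, 0, 0], [0, 0, 0], [0, 0, 0], [0, 0, 0]], "jaw": 8, "grip_force": 40}}

```text
time: 20.8
position: [0.5476, 0.0884, 0.2338]
tool_rot: [-2.429, -1.993, 0.0]
ft_force: [1.6, -0.3, 0.1]
grip_width: 0.246
grip_force: 39.9
```

```bash
python3 - <<'E'
from h import *
go(spot(-65,35,.096)); print((RT.T@(np.array(station(1))-spot(-65,35,.1))).round(3)); 
im=get_image("top"); m=cv2.inRange(cv2.cvtColor(im,cv2.COLOR_RGB2HSV),(100,120,50),(125,255,255)); m[:,:305]=0
q=cv2.findNonZero(m)[:,0]; print([q[np.argmin(q@np.array(d))].tolist() for d in((1,1),(1,-1),(-1,1),(-1,-1))])
E
```

```text
to [ 0.529 -0.354  0.096] xyz [-437.7   68.2  137.7] dr [-0.    -0.     0.001] force [ 1.6 -0.3  0.1] gw 21.4 t 20.8
[ 0.486 -0.07  -0.016]
[[319, 142], [333, 233], [388, 132], [405, 224]]
```

Request:
{"api": "send_rows", "payload": {"xyz": [[-438, 68, 0], [-438, 68, 0], [-438, 68, 0], [-438, 68, 0], [-438, 68, 0], [-438, 68, 0], [-438, 68, 0], [-438, 68, 0], [-438, 68, 0], [-438, 68, 0]], "dr": [[0, 0, 0], [0, 0, 0], [0, 0, 0], [0, 0, 0], [0, 0, 0], [0, 0, 0], [0, 0, 0], [0, 0, 0], [0, 0, 0], [0, 0, 0]]}}

```text
time: 21.68
position: [0.5299, -0.3302, 0.2328]
tool_rot: [2.428, 1.991, 0.0]
ft_force: [0.7, 0.3, 0.4]
grip_width: 0.248
grip_force: 39.9
```

```bash
python3 - <<'E'
from h import *
go(spot(-65,35,.096)); 
im=get_image("top"); m=cv2.inRange(cv2.cvtColor(im,cv2.COLOR_RGB2HSV),(100,120,50),(125,255,255)); m[:,:305]=0
q=cv2.findNonZero(m)[:,0]; print([q[np.argmin(q@np.array(d))].tolist() for d in((1,1),(1,-1),(-1,1),(-1,-1))])
E
```

```text
to [ 0.529 -0.354  0.096] xyz [-23.6   3.5 136.9] dr [0.002 0.001 0.   ] force [0.7 0.3 0.4] gw 21.5 t 21.6833
[[319, 142], [333, 233], [388, 132], [376, 229]]
```

Request:
{"api": "send_rows", "payload": {"xyz": [[-23, 3, 20], [-23, 3, 55], [-23, 3, 90], [-23, 3, 120], [-23, 3, 136], [-23, 3, 136], [-23, 3, 136], [-23, 3, 136], [-23, 3, 136], [-23, 3, 136]], "dr": [[0, 0, 0], [0, 0, 0], [0, 0, 0], [0, 0, 0], [0, 0, 0], [0, 0, 0], [0, 0, 0], [0, 0, 0], [0, 0, 0], [0, 0, 0]]}}

```text
time: 22.57
position: [0.5297, -0.3519, 0.0976]
tool_rot: [2.426, 1.99, 0.001]
ft_force: [-0.1, 0.7, -0.3]
grip_width: 0.248
grip_force: 39.9
```

Request:
{"api": "send_rows", "payload": {"xyz": [[0, 0, 0], [0, 0, 0], [0, 0, 0], [0, 0, -40], [0, 0, -80], [0, 0, -120], [39, -5, -120], [78, -10, -120], [117, -16, -120], [156, -22, -120]], "dr": [[0, 0, 0], [0, 0, 0], [0, 0, 0], [0, 0, 0], [0, 0, 0], [0, 0, 0], [0, 0, 0], [0, 0, 0], [0, 0, 0], [0, 0, 0]], "jaw": 46}}

```text
time: 23.4
position: [0.5374, -0.1924, 0.2158]
tool_rot: [2.429, 1.991, 0.0]
ft_force: [0.7, 0.0, -0.8]
grip_width: 0.526
grip_force: 0.0
```

```bash
python3 - <<'E'
from h import *
go(station(1,.114)); print(rim())
E
```

```text
to [0.556 0.136 0.114] xyz [325.9 -46.4 101.7] dr [ 0.001  0.    -0.   ] force [ 0.7  0.  -0.8] gw 45.8 t 23.4
corners [[235, 140], [252, 108], [322, 121]] [[0.7, -0.212], [0.721, -0.388], [0.483, -0.416]] lens 0.177 0.24
[ 0.59148497 -0.31388239]
```

Request:
{"api": "send_rows", "payload": {"xyz": [[323, -46, 0], [323, -46, 0], [323, -46, 0], [323, -46, 0], [323, -46, 0], [323, -46, 0], [323, -46, 0], [323, -46, 0], [323, -46, 30], [323, -46, 50]], "dr": [[0, 0, 0], [0, 0, 0], [0, 0, 0], [0, 0, 0], [0, 0, 0], [0, 0, 0], [0, 0, 0], [0, 0, 0], [0, 0, 0], [0, 0, 0]]}}

```text
time: 24.28
position: [0.5554, 0.1356, 0.1651]
tool_rot: [2.423, 2.0, 0.003]
ft_force: [0.5, -1.4, -1.4]
grip_width: 0.53
grip_force: 0.0
```

Request:
{"api": "send_rows", "payload": {"xyz": [[0, 0, 15], [0, 0, 30], [0, 0, 50], [0, 0, 50], [0, 0, 50], [0, 0, 50], [0, 0, 50], [0, 0, 50], [0, 0, 50], [0, 0, 50]], "dr": [[0, 0, 0], [0, 0, 0], [0, 0, 0], [0, 0, 0], [0, 0, 0], [0, 0, 0], [0, 0, 0], [0, 0, 0], [0, 0, 0], [0, 0, 0]]}}

```text
time: 25.12
position: [0.556, 0.1318, 0.116]
tool_rot: [2.429, 1.992, 0.001]
ft_force: [-0.6, 0.1, 0.3]
grip_width: 0.528
grip_force: 0.0
```

Request:
{"api": "send_rows", "payload": {"xyz": [[0, 0, 0], [0, 0, 0], [0, 0, 0], [0, 0, -3], [0, 0, -6], [0, 0, -10], [0, 0, -16], [0, 0, -40], [0, 0, -80], [0, 0, -115]], "dr": [[0, 0, 0], [0, 0, 0], [0, 0, 0], [0, 0, 0], [0, 0, 0], [0, 0, 0], [0, 0, 0], [0, 0, 0], [0, 0, 0], [0, 0, 0]], "jaw": 8, "grip_force": 40}}

```text
time: 25.95
position: [0.5552, 0.1319, 0.2326]
tool_rot: [-2.428, -1.992, 0.0]
ft_force: [1.2, 0.9, -0.3]
grip_width: 0.244
grip_force: 40.0
```

```bash
python3 - <<'E'
from h import *
go(spot(-65,-35,.096))
E
```

```text
to [ 0.521 -0.285  0.096] xyz [-415.2   47.9  136.5] dr [-0.    -0.     0.001] force [ 1.2  0.9 -0.3] gw 21.2 t 25.95
```

Request:
{"api": "send_rows", "payload": {"xyz": [[-415, 48, 0], [-415, 48, 0], [-415, 48, 0], [-415, 48, 0], [-415, 48, 0], [-415, 48, 0], [-415, 48, 0], [-415, 48, 0], [-415, 48, 0], [-415, 48, 0]], "dr": [[0, 0, 0], [0, 0, 0], [0, 0, 0], [0, 0, 0], [0, 0, 0], [0, 0, 0], [0, 0, 0], [0, 0, 0], [0, 0, 0], [0, 0, 0]]}}

```text
time: 26.78
position: [0.5214, -0.2854, 0.232]
tool_rot: [2.427, 1.991, 0.001]
ft_force: [0.5, 1.1, -0.1]
grip_width: 0.248
grip_force: 40.0
```

```bash
python3 - <<'E'
from h import *
go(spot(-65,-35,.096)); 
im=get_image("top"); m=cv2.inRange(cv2.cvtColor(im,cv2.COLOR_RGB2HSV),(100,120,50),(125,255,255)); m[:,:305]=0
q=cv2.findNonZero(m)[:,0]; print([q[np.argmin(q@np.array(d))].tolist() for d in((1,1),(1,-1),(-1,1),(-1,-1))])
E
```

```text
to [ 0.521 -0.285  0.096] xyz [  0.8  -0.8 136. ] dr [0.002 0.001 0.   ] force [ 0.5  1.1 -0.1] gw 21.6 t 26.7833
[[319, 142], [333, 233], [387, 132], [355, 232]]
```

Request:
{"api": "send_rows", "payload": {"xyz": [[0, 0, 35], [0, 0, 70], [0, 0, 105], [0, 0, 130], [0, 0, 136], [0, 0, 136], [0, 0, 136], [0, 0, 136], [0, 0, 136], [0, 0, 136]], "dr": [[0, 0, 0], [0, 0, 0], [0, 0, 0], [0, 0, 0], [0, 0, 0], [0, 0, 0], [0, 0, 0], [0, 0, 0], [0, 0, 0], [0, 0, 0]]}}

```text
time: 27.67
position: [0.5226, -0.284, 0.0962]
tool_rot: [2.427, 1.99, 0.001]
ft_force: [0.7, -0.1, -0.4]
grip_width: 0.247
grip_force: 40.0
```

Request:
{"api": "send_rows", "payload": {"xyz": [[0, 0, 0], [0, 0, 0], [0, 0, 0], [0, 0, -40], [0, 0, -80], [0, 0, -120], [39, -2, -120], [78, -4, -120], [117, -5, -120], [140, -6, -120]], "dr": [[0, 0, 0], [0, 0, 0], [0, 0, 0], [0, 0, 0], [0, 0, 0], [0, 0, 0], [0, 0, 0], [0, 0, 0], [0, 0, 0], [0, 0, 0]], "jaw": 46}}

```text
time: 28.5
position: [0.5438, -0.1397, 0.2151]
tool_rot: [-2.424, -1.998, -0.003]
ft_force: [0.6, 1.0, 0.4]
grip_width: 0.53
grip_force: 0.0
```

```bash
python3 - <<'E'
from h import *
go((.5008,-.137,.118)); print(rim())
a=get_image("side"); b=get_image("top")
f=lambda i,y,x,h,w,k:cv2.resize(i[y:y+h,x:x+w],None,fx=k,fy=k,interpolation=cv2.INTER_CUBIC)
cv2.imwrite("pics/t7.png",np.hstack([f(a,80,190,200,160,2.5),f(b,100,290,200,160,2.5)])[:,:,::-1])
E
```

```text
to [ 0.501 -0.137  0.118] xyz [ -5.8 -42.9  97.1] dr [ 0.001 -0.002  0.005] force [0.6 1.  0.4] gw 46.2 t 28.5
corners [[235, 140], [251, 110], [322, 121]] [[0.7, -0.212], [0.72, -0.376], [0.483, -0.416]] lens 0.165 0.24
[ 0.59148497 -0.31388239]
```

View pics/t7.png

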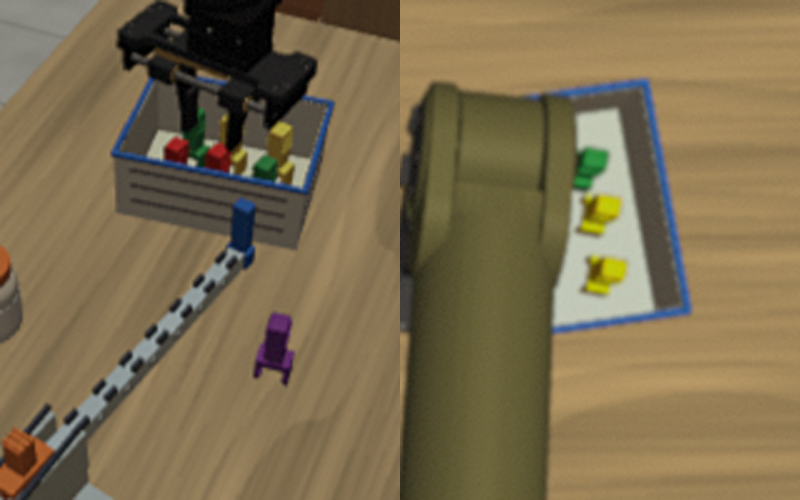

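The pictures show the bar bare and all six pegs standing inside the upright basket.

Request:
{"api": "send_rows", "payload": {"xyz": [[-6, -43, 0], [-6, -43, 0], [-6, -43, 0], [-6, -43, 20], [-6, -43, 45], [-6, -43, 70], [-6, -43, 97], [-6, -43, 97], [-6, -43, 97], [-6, -43, 97]], "dr": [[0, 0, 0], [0, 0, 0], [0, 0, 0], [0, 0, 0], [0, 0, 0], [0, 0, 0], [0, 0, 0], [0, 0, 0], [0, 0, 0], [0, 0, 0]]}}

```text
time: 29.48
position: [0.5012, -0.1433, 0.1191]
tool_rot: [2.428, 1.99, 0.002]
ft_force: [0.9, 0.1, 1.4]
grip_width: 0.527
grip_force: 0.0
```

Request:
{"api": "send_rows", "payload": {"xyz": [[0, 0, 0], [0, 0, 0], [0, 0, 0], [0, 0, 0], [0, 0, 0], [0, 0, 0], [0, 0, 0], [0, 0, 0], [0, 0, 0], [0, 0, 0]], "dr": [[0, 0, 0], [0, 0, 0], [0, 0, 0], [0, 0, 0], [0, 0, 0], [0, 0, 0], [0, 0, 0], [0, 0, 0], [0, 0, 0], [0, 0, 0]], "jaw": 8, "grip_force": 25}}

```text
time: 30.32
position: [0.5003, -0.1427, 0.1179]
tool_rot: [2.428, 1.991, 0.001]
ft_force: [0.9, -0.2, 3.8]
grip_width: 0.252
grip_force: 25.0
```

```bash
python3 - <<'E'
from h import *
go((.5008,-.137,.118)); p=get_state()["position"]; go(p+D*.28)
P=np.array([(.5127,-.0841),(.5175,-.0402),(.5303,.0021),(.5394,.0471),(.5476,.0884),(.5552,.1319)]); k=np.polyfit(P[:,1],P[:,0],1); print(k,"line x at grip",np.polyval(k,p[1]),"slope used",D[0]/D[1])
E
```

```text
to [ 0.501 -0.137  0.118] xyz [ 5.7 -0.6 -0.1] dr [0.001 0.    0.   ] force [ 0.9 -0.2  3.8] gw 22.0 t 30.3167
to [0.555 0.132 0.118] xyz [ 2.8e+02  1.0e-01 -1.0e-01] dr [0.001 0.    0.   ] force [ 0.9 -0.2  3.8] gw 22.0 t 30.3167
[0.2064146 0.5287881] line x at grip 0.4993306828671368 slope used 0.199796126401631
```

Request:
{"api": "send_rows", "payload": {"xyz": [[15, 0, 0], [43, 0, 0], [72, 0, 0], [101, 0, 0], [130, 1, 0], [159, 1, 0], [188, 1, 0], [217, 1, 0], [246, 1, 0], [270, 1, 0]], "dr": [[0, 0, 0], [0, 0, 0], [0, 0, 0], [0, 0, 0], [0, 0, 0], [0, 0, 0], [0, 0, 0], [0, 0, 0], [0, 0, 0], [0, 0, 0]]}}

```text
time: 31.15
position: [0.5531, 0.122, 0.1178]
tool_rot: [2.428, 1.991, -0.005]
ft_force: [-2.6, -4.9, 8.6]
grip_width: 0.247
grip_force: 25.0
```

Request:
{"api": "send_rows", "payload": {"xyz": [[1, 0, 0], [2, 0, 0], [4, 0, 0], [5, 0, 0], [6, 0, 0], [7, 0, 0], [8, 0, 0], [9, 0, 0], [10, 0, 0], [10, 0, 0]], "dr": [[0, 0, 0], [0, 0, 0], [0, 0, 0], [0, 0, 0], [0, 0, 0], [0, 0, 0], [0, 0, 0], [0, 0, 0], [0, 0, 0], [0, 0, 0]]}}

```text
time: 31.98
position: [0.5546, 0.1297, 0.1178]
tool_rot: [2.43, 1.99, -0.006]
ft_force: [-4.3, -2.4, 9.6]
grip_width: 0.249
grip_force: 25.0
```

```bash
python3 - <<'E'
from h import *
go((.5003+.28*D[0],-.1427+.28*D[1],.118)); s=get_state(); print((RT.T@s["ft_force"]).round(1))
E
```

```text
to [0.555 0.132 0.118] xyz [ 2.2  0.1 -0.2] dr [-0.001  0.003 -0.001] force [-4.3 -2.4  9.6] gw 21.6 t 31.9833
[-3.2 -3.8 -9.6]
```

Request:
{"api": "send_rows", "payload": {"xyz": [[1, 0, 0], [1.5, 0, 0], [2, 0, 0], [2.5, 0, 0], [3, 0, 0], [3.5, 0, 0], [4, 0, 0], [4, 0, 0], [4, 0, 0], [4, 0, 0]], "dr": [[0, 0, 0], [0, 0, 0], [0, 0, 0], [0, 0, 0], [0, 0, 0], [0, 0, 0], [0, 0, 0], [0, 0, 0], [0, 0, 0], [0, 0, 0]]}}

```text
time: 32.82
position: [0.5551, 0.1318, 0.1179]
tool_rot: [2.43, 1.988, -0.01]
ft_force: [-5.9, -4.6, 10.4]
grip_width: 0.25
grip_force: 25.0
```

```bash
python3 - <<'E'
from h import *
s=get_state(); print((RT.T@(s["position"]-[.5003,-.1427,.118])*1e3).round(1),(RT.T@s["ft_force"]).round(1))
E
```

```text
[ 2.799e+02 -1.000e-01  1.000e-01] [ -5.6  -4.9 -10.4]
```

Request:
{"api": "send_rows", "payload": {"xyz": [[1, 0, 0], [2, 0, 0], [3, 0, 0], [4, 0, 0], [5, 0, 0], [6, 0, 0], [6, 0, 0], [6, 0, 0], [6, 0, 0], [6, 0, 0]], "dr": [[0, 0, 0], [0, 0, 0], [0, 0, 0], [0, 0, 0], [0, 0, 0], [0, 0, 0], [0, 0, 0], [0, 0, 0], [0, 0, 0], [0, 0, 0]]}}

```text
time: 33.65
position: [0.555, 0.1318, 0.1178]
tool_rot: [2.43, 1.981, -0.024]
ft_force: [-10.0, -15.4, 17.8]
grip_width: 0.249
grip_force: 25.1
```

```bash
python3 - <<'E'
from h import *
s=get_state(); print((RT.T@(s["position"]-[.5003,-.1427,.118])*1e3).round(1),(RT.T@s["ft_force"]).round(1))
E
```

```text
[ 2.799e+02 -1.000e-01  2.000e-01] [-17.   -6.8 -17.8]
```

Request:
{"api": "send_rows", "payload": {"xyz": [[-5, 0, 0], [-5, 0, 0], [-5, 0, 0], [-5, 0, -30], [-5, 0, -60], [-5, 0, -90], [-5, 0, -100], [-5, 0, -100], [-5, 0, -100], [-5, 0, -100]], "dr": [[0, 0, 0], [0, 0, 0], [0, 0, 0], [0, 0, 0], [0, 0, 0], [0, 0, 0], [0, 0, 0], [0, 0, 0], [0, 0, 0], [0, 0, 0]], "jaw": 46}}

```text
time: 34.48
position: [0.5554, 0.1365, 0.2153]
tool_rot: [-2.428, -1.992, 0.004]
ft_force: [-0.1, -0.0, -0.4]
grip_width: 0.532
grip_force: 0.0
```

```bash
python3 - <<'E'
from h import *
go((.577,.236,.2))
a=get_image("side"); cv2.imwrite("pics/t8.png",cv2.convertScaleAbs(cv2.resize(a[200:300,150:270],None,fx=6,fy=6,interpolation=cv2.INTER_CUBIC)[:,:,::-1],alpha=1.5))
E
```

```text
to [0.577 0.236 0.2  ] xyz [101.8   1.8  15.1] dr [-0.003  0.001  0.   ] force [-0.1 -0.  -0.4] gw 46.3 t 34.4833
```

View pics/t8.png

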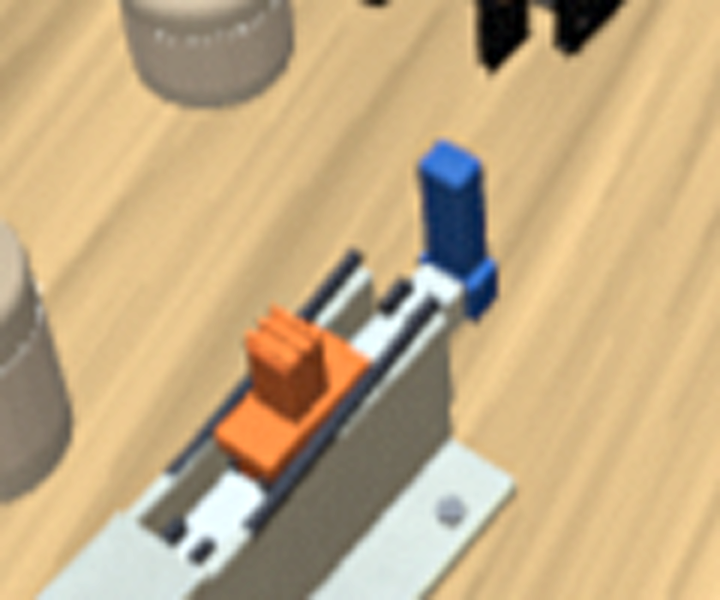

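The crop shows the bar home, with the blue grip at the mouth (450,163) and the tab's ridged top centred at (285,333).

```bash
python3 - <<'E'
from h import *
a=ray("side",(450/6+150,163/6+200),.15);b=ray("side",(285/6+150,333/6+200),.1515); print(a,b,RT.T@(b-a)); go(np.array([.5551,.1318,.2])+b-a)
E
```

```text
[0.5540716  0.14159992 0.15      ] [0.57331541 0.23899663 0.1515    ] [ 0.09927939 -0.00021149 -0.0015    ]
to [0.574 0.229 0.201] xyz [94.7  0.6 13.5] dr [-0.003  0.001  0.   ] force [-0.5 -0.4  0.2] gw 45.5 t 34.5333
```

Request:
{"api": "send_rows", "payload": {"xyz": [[30, 1, 0], [60, 1, 0], [90, 1, 0], [101, 1, 0], [101, 1, 25], [101, 1, 50], [101, 1, 75], [101, 1, 86], [101, 1, 86], [101, 1, 86]], "dr": [[0, 0, 0], [0, 0, 0], [0, 0, 0], [0, 0, 0], [0, 0, 0], [0, 0, 0], [0, 0, 0], [0, 0, 0], [0, 0, 0], [0, 0, 0]]}}

```text
time: 35.37
position: [0.5769, 0.2352, 0.1308]
tool_rot: [-2.429, -1.992, 0.002]
ft_force: [0.2, 0.2, 0.3]
grip_width: 0.529
grip_force: 0.0
```

Request:
{"api": "send_rows", "payload": {"xyz": [[0, 0, 0], [0, 0, 0], [0, 0, 0], [0, 0, 0], [0, 0, 0], [0, 0, 0], [0, 0, 0], [0, 0, 0], [0, 0, 0], [0, 0, 0]], "dr": [[0, 0, 0], [0, 0, 0], [0, 0, 0], [0, 0, 0], [0, 0, 0], [0, 0, 0], [0, 0, 0], [0, 0, 0], [0, 0, 0], [0, 0, 0]], "jaw": 8, "grip_force": 30}}

```text
time: 36.2
position: [0.5777, 0.2364, 0.1331]
tool_rot: [2.428, 1.992, 0.003]
ft_force: [-2.3, -0.4, 6.7]
grip_width: 0.097
grip_force: 3.4
```

```bash
python3 - <<'E'
from h import *
go((.576,.236,.128)); s=get_state(); print((RT.T@s["ft_force"]).round(1))
E
```

```text
to [0.576 0.236 0.128] xyz [-0.8 -1.6  5.1] dr [ 0.002 -0.001  0.001] force [-2.3 -0.4  6.7] gw 8.4 t 36.2
[-0.8 -2.2 -6.7]
```

Request:
{"api": "send_rows", "payload": {"xyz": [[0, -1, 0], [0, -1, 0], [0, -1, 0], [0, -1, 3], [0, -1, 6], [0, -1, 9], [0, -1, 12], [0, -1, 14], [0, -1, 14], [0, -1, 14]], "dr": [[0, 0, 0], [0, 0, 0], [0, 0, 0], [0, 0, 0], [0, 0, 0], [0, 0, 0], [0, 0, 0], [0, 0, 0], [0, 0, 0], [0, 0, 0]], "jaw": 46}}

```text
time: 37.03
position: [0.5918, 0.2407, 0.1318]
tool_rot: [2.422, 1.979, 0.055]
ft_force: [15.1, 2.1, 38.6]
grip_width: 0.525
grip_force: 19.1
```

```bash
python3 - <<'E'
from h import *
go((.576,.236,.118)); s=get_state(); print((RT.T@s["ft_force"]).round(1))
a=get_image("side"); cv2.imwrite("pics/t9.png",cv2.convertScaleAbs(cv2.resize(a[190:310,150:270],None,fx=5,fy=5,interpolation=cv2.INTER_CUBIC)[:,:,::-1],alpha=1.5,beta=30))
E
```

```text
to [0.576 0.236 0.118] xyz [ -8.  -15.   13.1] dr [ 0.032 -0.019 -0.003] force [15.1  2.1 38.6] gw 45.7 t 37.0333
[  5.   14.4 -38.6]
```

View pics/t9.png

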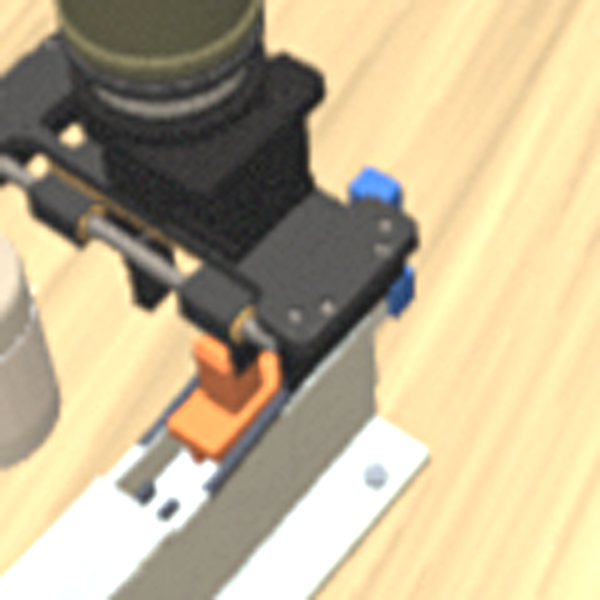

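The crop shows the right finger behind the tab (on the grip's side), pressing down on the wedge and channel. So the fingers sit further towards the mouth than I assumed. I'll back off upward, close the jaws and push the tab from behind.

Request:
{"api": "send_rows", "payload": {"xyz": [[0, 0, -20], [0, 0, -40], [0, 0, -60], [0, 0, -60], [0, 0, -60], [0, 0, -60], [0, 0, -60], [0, 0, -60], [0, 0, -60], [0, 0, -60]], "dr": [[0, 0, 0], [0, 0, 0], [0, 0, 0], [0, 0, 0], [0, 0, 0], [0, 0, 0], [0, 0, 0], [0, 0, 0], [0, 0, 0], [0, 0, 0]], "jaw": 0, "grip_force": 20}}

```text
time: 37.92
position: [0.5759, 0.2357, 0.1766]
tool_rot: [-2.429, -1.992, 0.002]
ft_force: [0.5, 0.1, -0.2]
grip_width: 0.009
grip_force: 0.0
```

```bash
python3 - <<'E'
from h import *
go((.5762,.23,.138))
a=get_image("side"); cv2.imwrite("pics/raw10.png",a[:,:,::-1])
B=[b for b in blobs(a,"orange",40,150) if 170<b[0][0]<230 and b[0][1]>230]; print("orange",B, "before [197.5 264.9] [186,252,25,27,368]")
print("blue",[b for b in blobs(a,"blue",30,120) if b[0][1]>190])
a0=cv2.imread("pics/t8.png")
E
```

```text
to [0.576 0.23  0.138] xyz [-5.5  1.4 38.6] dr [-0.001  0.001  0.   ] force [ 0.5  0.1 -0.2] gw 0.8 t 37.9167
orange [(array([195.3, 267.4]), [184, 254, 25, 28, 388])] before [197.5 264.9] [186,252,25,27,368]
blue [(array([132.8, 228.7]), [126, 222, 14, 15, 158]), (array([228.7, 245.8]), [225, 240, 7, 13, 54])]
```

Request:
{"api": "send_rows", "payload": {"xyz": [[-6, 1, 8], [-6, 1, 16], [-6, 1, 24], [-6, 1, 32], [-6, 1, 38], [-6, 1, 38], [-6, 1, 38], [-6, 1, 38], [-6, 1, 38], [-6, 1, 38]], "dr": [[0, 0, 0], [0, 0, 0], [0, 0, 0], [0, 0, 0], [0, 0, 0], [0, 0, 0], [0, 0, 0], [0, 0, 0], [0, 0, 0], [0, 0, 0]]}}

```text
time: 38.8
position: [0.5763, 0.23, 0.1398]
tool_rot: [2.429, 1.992, 0.001]
ft_force: [-0.3, 0.0, -0.2]
grip_width: 0.006
grip_force: 0.0
```

Request:
{"api": "send_rows", "payload": {"xyz": [[2, 0, 0], [4, 0, 0], [6, 0, 0], [8, 0, 0], [10, 0, 0], [12, 0, 0], [14, 0, 0], [16, 0, 0], [18, 0, 0], [20, 0, 0]], "dr": [[0, 0, 0], [0, 0, 0], [0, 0, 0], [0, 0, 0], [0, 0, 0], [0, 0, 0], [0, 0, 0], [0, 0, 0], [0, 0, 0], [0, 0, 0]]}}

```text
time: 39.63
position: [0.58, 0.2495, 0.1393]
tool_rot: [2.429, 1.992, -0.0]
ft_force: [-0.4, -0.3, -0.1]
grip_width: 0.01
grip_force: 0.0
```

```bash
python3 - <<'E'
from h import *
go((.58,.255,.138)); s=get_state(); print((RT.T@s["ft_force"]).round(1))
a=get_image("side"); print([b for b in blobs(a,"orange",40,150) if 150<b[0][0]<230 and b[0][1]>230])
E
```

```text
to [0.58  0.255 0.138] xyz [ 5.4 -1.   1.3] dr [-0.  0.  0.] force [-0.4 -0.3 -0.1] gw 0.9 t 39.6333
[-0.4 -0.3  0.1]
[(array([194.7, 269.6]), [184, 258, 23, 24, 312])]
```

Request:
{"api": "send_rows", "payload": {"xyz": [[2, 0, 0], [4, 0, 0], [6, 0, 0], [8, 0, 1], [10, 0, 1], [12, 0, 1], [14, 0, 2], [16, 0, 2], [18, 0, 2], [20, 0, 2]], "dr": [[0, 0, 0], [0, 0, 0], [0, 0, 0], [0, 0, 0], [0, 0, 0], [0, 0, 0], [0, 0, 0], [0, 0, 0], [0, 0, 0], [0, 0, 0]]}}

```text
time: 40.52
position: [0.5839, 0.2692, 0.1373]
tool_rot: [2.429, 1.992, -0.0]
ft_force: [0.5, -0.1, -0.0]
grip_width: 0.006
grip_force: 0.0
```

```bash
python3 - <<'E'
from h import *
go((.58,.255,.138)); s=get_state(); print((RT.T@s["ft_force"]).round(1))
a=get_image("side"); print([b for b in blobs(a,"orange",40,150) if 150<b[0][0]<230 and b[0][1]>230])
E
```

```text
to [0.58  0.255 0.138] xyz [-14.7  -1.   -0.7] dr [-0.  0.  0.] force [ 0.5 -0.1 -0. ] gw 0.5 t 40.5167
[0.  0.5 0. ]
[(array([191.4, 274. ]), [184, 266, 16, 16, 160])]
```

```bash
python3 - <<'E'
from h import *
a=get_image("side"); b=cv2.imread("pics/raw10.png")[:,:,::-1]
f=lambda i:cv2.resize(i[190:310,140:273],None,fx=3,fy=3,interpolation=cv2.INTER_CUBIC)
cv2.imwrite("pics/t10.png",cv2.convertScaleAbs(np.hstack([f(b),f(a)])[:,:,::-1],alpha=1.7,beta=30))
E
```

```text
(no output)
```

View pics/t10.png

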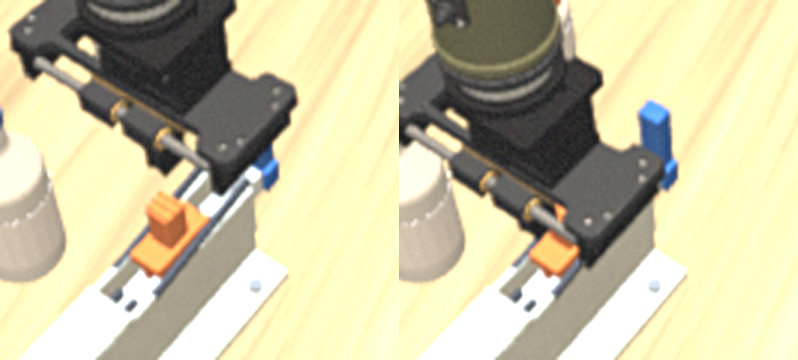

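```bash
python3 - <<'E'
from h import *
K,M,t=cam("side")
def pr(X,k=3,o=(140,190)): q=K@(M@np.array(X)+t); q=q[:2]/q[2]; return ((q-o)*k).round(0)
for z in(.16,.185): print(ray("side",(163/3+140,172/3+190),z))
p=np.array([.5759,.2357,.1766]); print("tip proj L",pr(p-[0,0,.017]),"carriage lvl",pr(p+[0,0,.05]))
p=np.array([.5839,.2692,.1373]); print("tip proj R",pr(p-[0,0,.017]),"+.05",pr(p+[0,0,.05]))
print("tab R: top",ray("side",((560)/3+7,210/3+190),.15))
a=cv2.imread("pics/raw10.png")[:,:,::-1]; 
g=cv2.cvtColor(a,cv2.COLOR_RGB2GRAY)[225:262,175:225]
for r in g[::1]: print("".join(" .:-=+*#%@"[min(9,int(v)//20)] for v in r))
E
```

```text
[0.58690498 0.22749875 0.16      ]
[0.57565757 0.24199012 0.185     ]
tip proj L [171. 186.] carriage lvl [161. 130.]
tip proj R [144. 246.] +.05 [133. 195.]
tab R: top [0.57582779 0.25200176 0.15      ]
..:==--...::::..             ...:::.::::::::::::::
..====-:..::::::. ....       .:::::::::::.::::::::
 .=--=-:::::.::::.. ..     ..:::...:.::::..:::::.:
 .-::-::..:..::::::.    . ..:::::::::..::::.:::.::
 .:::...::::::..::::..  ...::::::::.:::::::::.::::
. .:-....:::.:::::::::.   ...::...:::::::.:..:::.:
=..-+-. ...::::.:....:::..  ..::::::.:.::::::.::::
*=-+#=.  ....::.:..:::..:..  ...::::.:::.::::.::::
***##+:   ...:::..-==-. ..::.  .::::.:::::::::::::
#####+:     .....:++--.   :==:...:::.:..:::::.::::
#####*+-.    ....=+==-:   -**+-:.:::.::::::....::.
######**=:      .=-====:..=***=:..:::::.:..:-:::..
########*=-.    :-:--===-:-***-..:::::.:...:--:.. 
######*##**=:   ::-::-===--+**-...:.:::=::.:::..  
######***##*=.  .::..::-====+*-..:::.:--:::::..   
#####***####*-    .   .:--====: ..::::::::::..    
####****#####=.        ..:--==-. ..:::::::::.     
###*****#####=.          .:--
[... 290 characters left out ...]
*****+-:+****#+-::+##=.         -+%@@
#**#########*******++****#+-:.-##*=.        :+=+#%
**#########***************=:.-#%*==.       :==::+*
*#########***************=:.-*%#==-:      :==-:.==
#########***************=:.:*%#+--=:     :==-::+*=
#########**************=-::+#*=----:.   .++-:.=##+
########*********++***+-:.+#*=----=+=: .+*=:.=*#*=
########*********++++*+-.-#*=-----+##*=+*+-.-*#*=-
#######********++**++++=-*#+-----+#%%%##+-::*#*=-=
######*********+++**+*+++**+=---+#%%%@%*-:.+#*=--=
######*******+++++++**+++++++=-+#%%%%%#=:.=#*=---=
#####********+++**++++**+==+*+=+%@%%%#=:.=**+=---=
####*********+=+++**++++=:-+**++#%%%#+:.-*#+------
####*********+==+++***+-::-+***+*###+-.:*#+=------
```

The last picture shows the closed fingers passing above the tab. The closure at 8 mm and the stall at 0.13 also fit fingertips standing about 25 mm higher than reported. I'll back up behind the tab and go lower, step by step, watching the force.

Request:
{"api": "send_rows", "payload": {"xyz": [[0, 0, -10], [0, 0, -20], [-25, -1, -20], [-50, -1, -20], [-62, -1, -20], [-62, -1, -20], [-62, -1, -10], [-62, -1, 0], [-62, -1, 0], [-62, -1, 0]], "dr": [[0, 0, 0], [0, 0, 0], [0, 0, 0], [0, 0, 0], [0, 0, 0], [0, 0, 0], [0, 0, 0], [0, 0, 0], [0, 0, 0], [0, 0, 0]]}}

```text
time: 41.45
position: [0.5697, 0.2095, 0.1359]
tool_rot: [-2.426, -1.994, 0.003]
ft_force: [0.0, -0.2, 0.0]
grip_width: 0.005
grip_force: 0.0
```

Request:
{"api": "send_rows", "payload": {"xyz": [[0, 0, 2], [0, 0, 4], [0, 0, 6], [0, 0, 8], [0, 0, 10], [0, 0, 12], [0, 0, 12], [0, 0, 12], [0, 0, 12], [0, 0, 12]], "dr": [[0, 0, 0], [0, 0, 0], [0, 0, 0], [0, 0, 0], [0, 0, 0], [0, 0, 0], [0, 0, 0], [0, 0, 0], [0, 0, 0], [0, 0, 0]]}}

```text
time: 42.28
position: [0.5708, 0.2084, 0.1255]
tool_rot: [2.429, 1.992, 0.0]
ft_force: [-0.3, -0.3, 0.4]
grip_width: 0.004
grip_force: 0.0
```

```bash
python3 - <<'E'
from h import *
go((.571,.208,.115)); 
a=get_image("side"); print([b for b in blobs(a,"orange",40,150) if 150<b[0][0]<230 and b[0][1]>230])
E
```

```text
to [0.571 0.208 0.115] xyz [-0.3  0.2 10.5] dr [ 0. -0.  0.] force [-0.3 -0.3  0.4] gw 0.3 t 42.2833
[(array([195.3, 267.4]), [184, 254, 25, 28, 388])]
```

Request:
{"api": "send_rows", "payload": {"xyz": [[0, 0, 1], [0, 0, 2], [0, 0, 3], [0, 0, 4], [0, 0, 5], [0, 0, 6], [0, 0, 7], [0, 0, 8], [0, 0, 9], [0, 0, 10]], "dr": [[0, 0, 0], [0, 0, 0], [0, 0, 0], [0, 0, 0], [0, 0, 0], [0, 0, 0], [0, 0, 0], [0, 0, 0], [0, 0, 0], [0, 0, 0]]}}

```text
time: 43.17
position: [0.5707, 0.2083, 0.1152]
tool_rot: [2.429, 1.992, -0.0]
ft_force: [-0.3, 0.2, -0.5]
grip_width: 0.004
grip_force: 0.0
```

Request:
{"api": "send_rows", "payload": {"xyz": [[2, 0, 0], [4, 0, 0], [6, 0, 0], [8, 0, 0], [10, 0, 0], [12, 0, 0], [14, 0, 0], [16, 0, 0], [18, 0, 0], [18, 0, 0]], "dr": [[0, 0, 0], [0, 0, 0], [0, 0, 0], [0, 0, 0], [0, 0, 0], [0, 0, 0], [0, 0, 0], [0, 0, 0], [0, 0, 0], [0, 0, 0]]}}

```text
time: 44.0
position: [0.5741, 0.2255, 0.115]
tool_rot: [2.429, 1.992, -0.002]
ft_force: [0.2, -2.0, -0.4]
grip_width: 0.007
grip_force: 0.9
```

```bash
python3 - <<'E'
from h import *
go((.571,.208,.115)); s=get_state(); print((RT.T@s["ft_force"]).round(1))
a=get_image("side"); print([b for b in blobs(a,"orange",40,150) if 150<b[0][0]<230 and b[0][1]>230])
E
```

```text
to [0.571 0.208 0.115] xyz [-17.8   0.3   0.1] dr [-0.     0.001  0.   ] force [ 0.2 -2.  -0.4] gw 0.6 t 44.0
[-1.9  0.6  0.4]
[(array([194.7, 267.9]), [183, 254, 26, 29, 396])]
```

Request:
{"api": "send_rows", "payload": {"xyz": [[2, 0, 0.3], [4, 0, 0.6], [6, 0, 0.9], [8, 0, 1.2], [10, 0, 1.5], [12, 0, 1.8], [14, 0, 2.1], [16, 0, 2.4], [18, 0, 2.7], [20, 0, 3]], "dr": [[0, 0, 0], [0, 0, 0], [0, 0, 0], [0, 0, 0], [0, 0, 0], [0, 0, 0], [0, 0, 0], [0, 0, 0], [0, 0, 0], [0, 0, 0]]}}

```text
time: 44.88
position: [0.578, 0.2447, 0.1122]
tool_rot: [2.429, 1.991, -0.003]
ft_force: [-2.8, -8.2, 2.7]
grip_width: 0.004
grip_force: 4.2
```

```bash
python3 - <<'E'
from h import *
s=get_state(); print((RT.T@s["ft_force"]).round(1))
a=get_image("side"); print([b for b in blobs(a,"orange",40,150) if 150<b[0][0]<230 and b[0][1]>230])
E
```

```text
[-8.6 -1.2 -2.7]
[(array([189.2, 274.5]), [178, 260, 25, 30, 400])]
```

Request:
{"api": "send_rows", "payload": {"xyz": [[0.5, 0, 0], [1, 0, 0.1], [1.5, 0, 0.2], [2, 0, 0.3], [2.5, 0, 0.4], [3, 0, 0.4], [3, 0, 0.4], [3, 0, 0.4], [3, 0, 0.4], [3, 0, 0.4]], "dr": [[0, 0, 0], [0, 0, 0], [0, 0, 0], [0, 0, 0], [0, 0, 0], [0, 0, 0], [0, 0, 0], [0, 0, 0], [0, 0, 0], [0, 0, 0]]}}

```text
time: 45.77
position: [0.5781, 0.245, 0.1122]
tool_rot: [2.429, 1.988, -0.009]
ft_force: [-5.2, -10.0, 4.8]
grip_width: 0.007
grip_force: 5.4
```

```bash
python3 - <<'E'
from h import *
s=get_state(); print((RT.T@s["ft_force"]).round(1))
a=get_image("side"); print([b for b in blobs(a,"orange",40,150) if 150<b[0][0]<230 and b[0][1]>230])
print(ray("side",(197.5,264.9),.13),ray("side",(189.2,274.5),.124))
E
```

```text
[-10.8  -3.1  -4.8]
[(array([189.1, 274.8]), [178, 260, 25, 30, 394])]
[0.57006135 0.24909411 0.13      ] [0.57702349 0.2752923  0.124     ]
```

Request:
{"api": "send_rows", "payload": {"xyz": [[1, 0, 0], [2, 0, 0], [3, 0, 0], [4, 0, 0], [5, 0, 0], [5, 0, 0], [5, 0, 0], [5, 0, 0], [5, 0, 0], [5, 0, 0]], "dr": [[0, 0, 0], [0, 0, 0], [0, 0, 0], [0, 0, 0], [0, 0, 0], [0, 0, 0], [0, 0, 0], [0, 0, 0], [0, 0, 0], [0, 0, 0]]}}

```text
time: 46.65
position: [0.5783, 0.2458, 0.1121]
tool_rot: [2.428, 1.983, -0.02]
ft_force: [-8.8, -16.8, 10.4]
grip_width: 0.007
grip_force: 9.5
```

```bash
python3 - <<'E'
from h import *
s=get_state(); print((RT.T@s["ft_force"]).round(1))
a=get_image("side"); print([b for b in blobs(a,"orange",40,150) if 150<b[0][0]<230 and b[0][1]>230])
print([b for b in blobs(a,"blue",30,120) if b[0][1]>190],"blue before [228.7,245.8]")
E
```

```text
[-18.2  -5.4 -10.4]
[(array([188.8, 275.1]), [177, 261, 26, 29, 393])]
[(array([132.8, 228.7]), [126, 222, 14, 15, 158]), (array([224.8, 231.3]), [220, 224, 10, 16, 120])] blue before [228.7,245.8]
```

Request:
{"api": "send_rows", "payload": {"xyz": [[-8, 0, 0], [-16, 0, 0], [-18, 0, -15], [-18, 0, -45], [-18, 0, -80], [-18, 0, -110], [-18, 0, -130], [-18, 0, -130], [-18, 0, -130], [-18, 0, -130]], "dr": [[0, 0, 0], [0, 0, 0], [0, 0, 0], [0, 0, 0], [0, 0, 0], [0, 0, 0], [0, 0, 0], [0, 0, 0], [0, 0, 0], [0, 0, 0]]}}

```text
time: 47.53
position: [0.5759, 0.2365, 0.2419]
tool_rot: [-2.428, -1.993, -0.001]
ft_force: [-0.4, -1.4, -0.7]
grip_width: 0.004
grip_force: 0.0
```

```bash
python3 - <<'E'
from h import *
a=get_image("side"); B=[b for b in blobs(a,"blue",30,120) if b[0][1]>190]; print(B)
print([b for b in blobs(a,"orange",40,150) if 150<b[0][0]<230 and b[0][1]>170])
print(rim())
x,y,w,h,_=B[-1][1]; print("grip top approx",ray("side",(x+w/2,y+3.5),.15),"home expected (.554,.1416); t8 px (225,227.2)")
for c in("red","yellow","green"): print(c,[(b[0].tolist(),b[1][4]) for b in blobs(a,c,15,150)])
t=get_image("top"); m=cv2.inRange(cv2.cvtColor(t,cv2.COLOR_RGB2HSV),(100,120,50),(125,255,255)); m[:,:305]=0
q=cv2.findNonZero(m)[:,0]; print([q[np.argmin(q@np.array(d))].tolist() for d in((1,1),(1,-1),(-1,1),(-1,-1))])
for c in("red","yellow","green"): print(c,[(b[0].tolist(),b[1][4]) for b in blobs(t,c,15,150)])
s=get_state(); print(s["time"],s["position"],s["ft_force"].round(1))
E
```

```text
[(array([132.8, 228.7]), [126, 222, 14, 15, 158]), (array([225.7, 236.4]), [220, 223, 12, 30, 217])]
[(array([188.8, 275.2]), [177, 262, 26, 28, 395])]
corners [[235, 140], [252, 108], [322, 121]] [[0.7, -0.212], [0.721, -0.388], [0.483, -0.416]] lens 0.177 0.24
[ 0.59148497 -0.31388239]
grip top approx [0.5528115  0.13884557 0.15      ] home expected (.554,.1416); t8 px (225,227.2)
red [([260.4, 139.8], 69), ([277.2, 142.6], 79)]
yellow [([283.6, 129.5], 58), ([303.0, 134.3], 57), ([284.9, 142.4], 21), ([303.1, 146.7], 29)]
green [([267.6, 133.4], 73), ([296.8, 147.0], 28)]
[[319, 142], [333, 233], [387, 132], [405, 224]]
red [([338.6, 168.6], 148), ([343.5, 188.6], 146)]
yellow [([369.3, 184.8], 170), ([371.4, 209.2], 164)]
green [([364.5, 166.6], 128), ([345.5, 211.7], 116)]
47.6833 [0.57557728 0.23571672 0.24063384] [-0.4 -0.6 -0.1]
```

```bash
python3 -c "
from bench import *
print(close_job())"
```

```text
the job is handed in; nothing more can be done
None
```

I handed the job in after 48 s. My last camera check showed all six pegs in the upright basket, the bar fully home, and the wedge jammed: it held at an 18 N push and stayed put after release. The hand-in call gave no verdict, and I could only estimate the wedge's final travel, at about 36–41 mm.

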